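Set out a single-cup drip brew round the coffee scale

TASK

Set up the coffee scale for a single-cup drip brew: stand the clean blue cup upright on the middle of the scale's plate and seat the open steel brewer level on the cup. On the table, about 3 cm clear of the scale, put the steel press to its left, level with the middle of the display, the lid with the black knob behind the press, level with the cup, and the blue scoop to its right, parallel to the scale, its bowl level with the cup and its handle towards the front. Left, right and front are the scale's as you face its display; leave the used white cups, tamper and shaker alone.

Things in the scene. Friction and masses are not known exactly. Their poses are not given: they have to be found in the camera images.
- scale_plate (a point): Black coffee scale, fixed; this point is the centre of the top of its weighing plate (132 x 130 mm), 29 mm above the table. x points from display to back, y to the scale's left, z up. Plate: x -66 to +66 mm. Front ledge, 16 mm high, with lit display and keys: x -124 to -66 mm, display's middle at x -95 mm. Side edges at y +65 and -65 mm.
- cup_mid (a point): Clean dark blue cup, empty, 52 mm high, 0.14 kg; the point is on the bowl's axis, 26.5 mm above the underside. Bowl 63 mm wide at the rim, 60 mm at 32 mm up, 44 mm at the foot; 55 mm inside the rim. Its ear handle stands out on its -y side, to 60 mm from the axis: grip the bowl across x. z up.
- brewer_grip (a point): Open round steel brewer, 60 mm high, 0.16 kg: chamber 62 mm wide on a dished flange 86 mm wide, whose rim ends 11.5 mm above the underside. Below the flange a spigot 45 mm wide, 6 mm long enters the cup's mouth; seated, the underside is 46 mm above the cup's underside. The point is on the axis, 38 mm up, where the chamber is gripped (fingertips above the flange rim). z up.
- press_grip (a point): Press of the brewer: pierced round steel disc 54 mm in diameter and 2.6 mm thick with a steel knob 14 mm in diameter, from 11 to 34 mm above the underside; 0.05 kg. This point is on the axis in the knob, 24.5 mm above the underside, where it is gripped. z up.
- lid_grip (a point): Lid of the brewer: domed steel cap 68 mm in diameter, 11 mm high, with a black knob 16 mm in diameter, from 13.5 to 37 mm above the underside; 0.07 kg. This point is on the axis in the knob, 32 mm above the underside, where it is gripped (keep fingertips above the cap). z up.
- scoop_grip (a point): Blue plastic measuring scoop, 88 mm long, 0.02 kg, standing on the flat base of its round bowl (36 mm wide, 26 mm high). The flat handle, 12 mm wide, 3 mm thick, runs level 23 to 26 mm up. The point is in the handle, 24.5 mm up, where it is gripped across y; x points from handle to bowl: bowl's centre at x +40 mm, its near wall at +22 mm, handle's end at -30 mm. z up.
- white_a_mid (a point): Used white cup with coffee left in it, 61 mm wide, 56 mm high, to be left alone; the point is on its bowl's axis, half-way up; its handle stands out on its -y side to 49 mm.
- white_b_mid (a point): Second used white cup with coffee left in it, 61 mm wide, 56 mm high, near the back left, to be left alone; the point is on its bowl's axis, half-way up.
- tamper_mid (a point): Coffee tamper with turned wooden handle, 58 mm wide, 94 mm high, standing behind the scale, to be left alone; the point is on its axis half-way up.
- shaker_mid (a point): Steel shaker with white lid, 61 mm wide, 82 mm high, standing behind the scale, to be left alone; the point is on its axis half-way up.
Mind the look-alikes: they are no part of the job. What is shaped like the part that bears lid_grip but pink or red is not meant.

How it is judged:
By the outcome, as a careful person would: the job done as asked, in the order asked, and still so for the second after the job is handed in, with the robot touching nothing.
It also fails if it takes over 131 s, if anything falls off the work surface, if the arm or the gripper's body presses on something with over 40 N, if the wrist force passes 120 N, or if a joint passes its speed limit or range.

ROBOT

A 7-joint arm with a two-finger parallel gripper is mounted at the origin on a cart in front of the work surface, level with it; the furniture and walls round the work are solid. World frame = base frame: x ahead of the robot, y to its left, z up, the work surface at z = 0. Lengths are in m, angles in degrees, forces in N, time in s.
With the tool pointing down it reaches from about 0.4 to 0.9 m from the base axis. Payload 5.6 kg.
Tool frame: the origin (TCP) lies between the finger pads; the fingertips stand 11 mm ahead of it and the grasp point (between the pads) lies 8 mm behind it; x points along the fingers, z is the direction in which the jaws open and shut, and the axes are right-handed (so a half turn about x gives the same grasp; the last joint's range is limited). The gripper opens to 92 mm and grips with 3 to 60 N. Pads are 20 mm wide; open, the fingers measure 128 mm over their backs; the gripper's body (75 mm by 189 mm) begins 69 mm behind the grasp point.
Start: joints at [65.661, 26.786, -0.665, 91.828, 0.344, 61.387, -3.226], TCP at [0.242, -0.603, 0.226] pointing down, gripper open.
Joint ranges: [-144.91, 144.91], [-17.63, 115.5], [-89.93, 88.59], [15.96, 139.68], [-74.01, 254.01], [8.47, 105.57], [-167.45, 167.45]. Speed limits (degrees/s): [147.25, 147.25, 180, 180, 180, 180, 180].

INTERFACE

Orientations are given as [roll, pitch, yaw] about the fixed x, y, z axes, in that order (R = Rz(yaw) Ry(pitch) Rx(roll)).
In Python, from cell import r gives the robot as it stands. The module is installed in compiled form; this text tells all that it offers.
- The arm moves only by the shell command python3 -m jog 'ROWS' [OPENING]. ROWS is a JSON object of lists of equal length, an entry for each row: "slide": the shift along the tool's x, y, z in m, a list of three; "angular": the turn, a rotation vector about the tool's x, y, z in rad, a list of three. A call has exactly 10 rows; each row shifts and turns the commanded pose from where the row before left it, along the tool's axes as they then stand; what a row does not reach is not made up. A row lasts 1/12 s, in which the tool goes at most 41.7 mm and 7.16 degrees, less where a joint would pass 70% of its speed; a pose out of reach is approached as far as the arm can. A call is refused whole if a number of a shift passes 0.0417 or a number of a turn 0.125, either way. A call with a gripper value outside its range is refused whole. OPENING is the finger opening in m, from 0 to 0.0919, set as the call begins (- or left out, the last holds). The fingers move at their own pace and stop on an object; the grip force is fixed at half the most. Time passes only in rows, so rows that do not move let the fingers close, or fill a call up. It gives the time, the measured TCP pose, the force and the opening at its end, in the units of the state.
- r.sense(): the state, without advancing time (a new reading comes with each control period).
- r.camera(name): name is "scene" or "top" or "wrist"; returns a dict with "color" (480x640x3 uint8, red, green, blue), "range_z" (480x640 float32, m along the optical axis (not along the pixel's ray), 0 where there is no reading), "camera_matrix" (3x3 intrinsics, pixels), "camera_from_world" (4x4, takes a point from world to camera coordinates). Camera axes: x right, y up, looking along -z (the intrinsics and any distortion apply to the point x, -y, -z); pixel columns grow to the right and rows downward; lengths in m; the calibration is good to about 2 mm. The wrist camera is an equidistant fisheye: a pixel r from the principal point sees the ray r / f radians off the axis. A picture is of the moment at which its call begins.
- r.job_done(): hands the job in, once; it reports no verdict.
The state is a dict: "time": time; "joint_pos": joint angles; "joint_velocities": joint speeds; "joint_torque": joint torques, N m; "tcp_pos": TCP position; "orientation": TCP orientation; "wrist_force": force on the tool from outside, world axes, zero at the start; "ft_torque": the same for the moment, N m; "grip_width": finger opening in m.
Only numpy, scipy, OpenCV 4.12 (cv2) and the standard library are available. Lean on these libraries where they do the work, as an engineer would, in place of code of your own. Each camera call takes 0.05 s, during which the arm holds its last target.

## Working session

There is one attempt and no reset: what is moved stays moved. The work goes in short steps, Python scripts to look and compute and a shell command to move; the robot and the scene stay as the last step left them, time stands still between calls to the robot, and variables do not carry over. Pictures are saved under pics/ and viewed, and the job is handed in when it is done.

```bash
mkdir -p pics; python3 - <<'E'
from cell import r
import cv2,numpy as np
s=r.sense();print({k:np.round(v,3).tolist() for k,v in s.items()})
for n in ["scene","top","wrist"]:
    c=r.camera(n);cv2.imwrite(f"pics/{n}0.png",c["color"][:,:,::-1]);print(n,c["camera_matrix"].round(1).tolist(),c["camera_from_world"].round(3).tolist(), c["range_z"].min(),c["range_z"].max())
    np.savez(f"{n}0.npz",**{k:v for k,v in c.items()})
E
```

```text
{'time': 0.0, 'joint_pos': [65.661, 26.835, -0.666, 91.881, 0.344, 61.388, -3.225], 'joint_velocities': [-0.02, -0.157, 0.041, -0.047, -0.077, 0.097, -0.079], 'joint_torque': [-0.001, -52.057, -0.013, -24.374, -0.057, 0.017, 0.0], 'tcp_pos': [0.242, -0.603, 0.225], 'orientation': [-176.113, 89.898, 115.761], 'wrist_force': [-0.925, -0.665, 0.622], 'ft_torque': [-0.001, 0.033, 0.013], 'grip_width': 0.092}
scene [[569.6, 0.0, 324.5], [0.0, 569.6, 241.9], [0.0, 0.0, 1.0]] [[-0.493, -0.87, -0.006, 0.274], [0.576, -0.331, 0.748, -0.376], [-0.653, 0.365, 0.664, -0.978], [0.0, 0.0, 0.0, 1.0]] 0.0 2.2411425
top [[547.5, 0.0, 318.9], [0.0, 547.5, 239.9], [0.0, 0.0, 1.0]] [[0.008, -1.0, 0.004, -0.028], [0.98, 0.009, 0.2, -0.568], [-0.2, 0.002, 0.98, -1.119], [0.0, 0.0, 0.0, 1.0]] 0.0 2.1676621
wrist [[371.6, 0.0, 316.5], [0.0, 371.6, 238.2], [0.0, 0.0, 1.0]] [[0.372, -0.928, -0.001, -0.649], [0.886, 0.356, -0.297, 0.034], [0.276, 0.109, 0.955, -0.392], [0.0, 0.0, 0.0, 1.0]] 0.0 1.6338693
```

View pics/scene0.png

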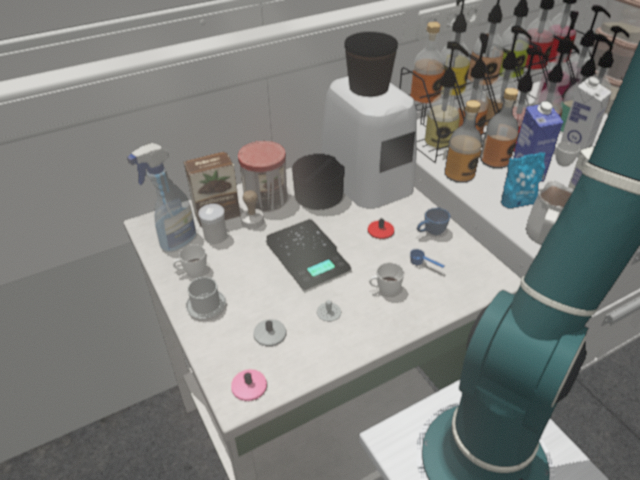

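View pics/top0.png

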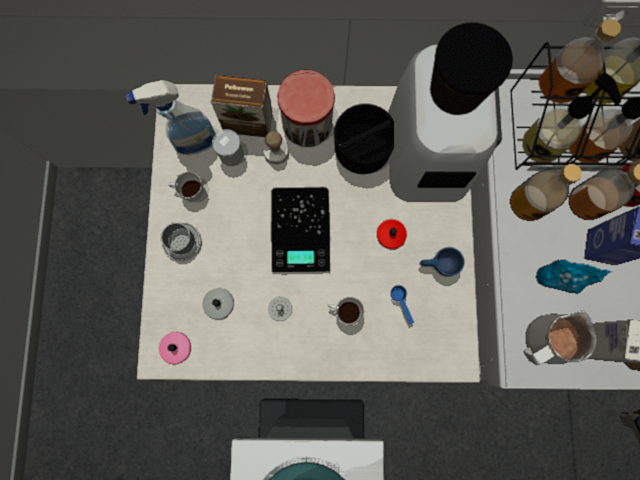

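View pics/wrist0.png

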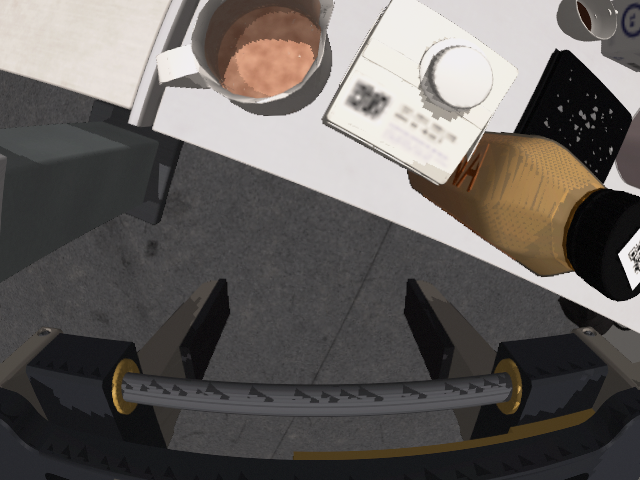

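The top view shows the blue cup at (449,262), the scoop at (399,293), the press at (280,309), the lid at (218,303), the brewer at (181,241) and the scale at (300,230). The white cups are at (349,312) and (190,186), and the look-alike lids are red (392,234) and pink (174,348). Next I measure the positions from the point cloud.

```bash
cat > h.py <<'E'
import numpy as np,cv2
def cloud(c):
    K=c["camera_matrix"];T=c["camera_from_world"];d=c["range_z"]
    v,u=np.mgrid[0:480,0:640]
    x=(u-K[0,2])/K[0,0]*d;y=(v-K[1,2])/K[1,1]*d
    P=np.stack([x,-y,-d],-1)
    R=T[:3,:3];t=T[:3,3]
    return (P-t)@R
def px2w(c,u,v,z):
    K=c["camera_matrix"];T=c["camera_from_world"]
    ray=np.array([(u-K[0,2])/K[0,0],-(v-K[1,2])/K[1,1],-1.]);R=T[:3,:3]
    o=-R.T@T[:3,3];w=R.T@ray
    return o+w*(z-o[2])/w[2]
def w2px(c,p):
    K=c["camera_matrix"];T=c["camera_from_world"];q=T[:3,:3]@np.asarray(p)+T[:3,3]
    return K[0,2]+K[0,0]*q[0]/-q[2],K[1,2]+K[1,1]*-q[1]/-q[2]
def circ(p):
    A=np.c_[2*p,np.ones(len(p))];s=np.linalg.lstsq(A,(p**2).sum(1),rcond=None)[0]
    return s[:2],np.sqrt(s[2]+s[0]**2+s[1]**2)
E
python3 - <<'E'
from h import *
obj=dict(cup=(449,262),brewer=(181,241),press=(280,309),lid=(218,303),scoop=(399,293),scale=(300,230),wa=(349,312),wb=(190,186),tamper=(275,148),shaker=(228,147),red=(392,234),pink=(174,348))
ct=dict(np.load("top0.npz"));P=cloud(ct)
cs=dict(np.load("scene0.npz"));S=cloud(cs)
tz=[P[330:375,210:330,2],S[260:300,355:365,2]]
print([np.median(t) for t in tz], ct["range_z"][230,300])
for n,(u,v) in obj.items():
    p=px2w(ct,u,v,0.02)
    print(n,p[:2].round(3),end=' ')
    for X in (P,S):
        m=(np.hypot(X[...,0]-p[0],X[...,1]-p[1])<0.06)&(X[...,2]>0.008)&(X[...,2]<0.2)
        q=X[m]
        print(len(q),q.min(0).round(3),q.max(0).round(3),end=' | ')
    print()
im=ct["color"][:,:,::-1][200:340,130:490];cv2.imwrite("pics/crop_top.png",cv2.resize(im,None,fx=2.2,fy=2.2,interpolation=cv2.INTER_CUBIC))
E
```

```text
[np.float64(-0.0012439194408394184), np.float64(0.0015763449144998733)] 1.2108576
cup [ 0.528 -0.31 ] 676 [ 0.495 -0.333  0.008] [ 0.557 -0.25   0.057] | 619 [ 0.494 -0.333  0.009] [ 0.56  -0.252  0.059] | 
brewer [0.57  0.282] 878 [0.531 0.244 0.008] [0.616 0.329 0.064] | 1252 [0.53  0.246 0.008] [0.607 0.332 0.066] | 
press [0.422 0.06 ] 37 [0.419 0.056 0.014] [0.432 0.069 0.037] | 65 [0.414 0.059 0.008] [0.443 0.089 0.038] | 
lid [0.434 0.194] 446 [0.402 0.165 0.008] [0.468 0.231 0.041] | 619 [0.377 0.168 0.008] [0.468 0.234 0.043] | 
scoop [ 0.459 -0.198] 182 [ 0.403 -0.223  0.009] [ 0.477 -0.178  0.032] | 244 [ 0.401 -0.221  0.008] [ 0.48  -0.175  0.031] | 
scale [0.598 0.019] 2275 [ 0.539 -0.041  0.01 ] [0.657 0.079 0.036] | 1512 [ 0.538 -0.039  0.013] [0.657 0.078 0.037] | 
wa [ 0.417 -0.089] 684 [ 0.39  -0.117  0.009] [ 0.448 -0.042  0.06 ] | 770 [ 0.387 -0.117  0.008] [ 0.451 -0.04   0.061] | 
wb [0.697 0.27 ] 686 [0.66  0.237 0.009] [0.722 0.315 0.058] | 737 [0.656 0.24  0.009] [0.723 0.317 0.064] | 
tamper [0.79 0.08] 1782 [0.757 0.021 0.008] [0.848 0.128 0.165] | 2118 [0.756 0.021 0.008] [0.849 0.131 0.167] | 
shaker [0.791 0.188] 2384 [0.749 0.139 0.008] [0.851 0.247 0.164] | 2378 [0.747 0.137 0.008] [0.85  0.248 0.167] | 
red [ 0.59  -0.186] 467 [ 0.563 -0.217  0.008] [ 0.628 -0.153  0.04 ] | 374 [ 0.561 -0.242  0.008] [ 0.631 -0.149  0.043] | 
pink [0.338 0.284] 451 [0.308 0.255 0.008] [0.372 0.321 0.04 ] | 805 [0.305 0.257 0.008] [0.372 0.323 0.042] |
```

View pics/crop_top.png

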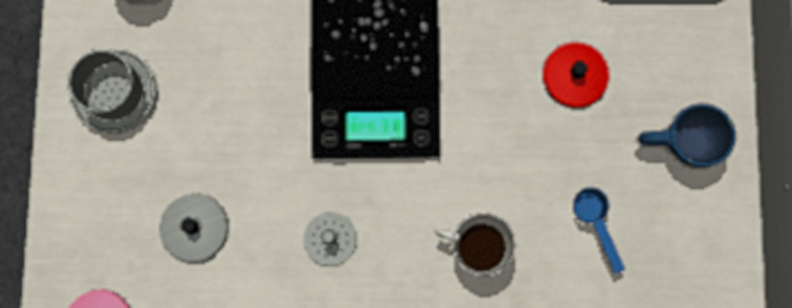

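```bash
cat > fit.py <<'E'
from h import *
from scipy.optimize import least_squares
def fits(ct,cs,which=None):
    P=cloud(ct);S=cloud(cs)
    # fix z bias per camera from table
    out={}
    spec=dict(cup=((.528,-.305),.046,.058,.031,.04),brewer=((.572,.286),.053,.07,.030,.05),
      lid=((.434,.197),.025,.05,.008,.02),lidcap=((.434,.197),.004,.013,.034,.042),
      press=((.424,.062),.022,.04,.007,.02),wa=((.417,-.086),.05,.062,.03,.035),wb=((.69,.27),.05,.065,.03,.035),red=((.593,-.186),.004,.013,.034,.042),shaker=((.785,.183),.07,.09,.03,.04))
    for n,(c,z0,z1,rad,lim) in spec.items():
        if which and n not in which: continue
        for nm,X in (("top",P),("scene",S)):
            m=(np.hypot(X[...,0]-c[0],X[...,1]-c[1])<lim)&(X[...,2]>z0)&(X[...,2]<z1)
            q=X[m][:,:2]
            f=lambda p:np.hypot(q[:,0]-p[0],q[:,1]-p[1])-p[2]
            s=least_squares(f,[*c,rad],loss="soft_l1",f_scale=.002).x
            print(n,nm,len(q),"fit",s.round(4),"mid",((q.min(0)+q.max(0))/2).round(4),"ext",(q.max(0)-q.min(0)).round(3),"zmed",np.median(X[m][:,2]).round(4))
E
python3 - <<'E'
from fit import *
ct=dict(np.load("top0.npz"));cs=dict(np.load("scene0.npz"))
fits(ct,cs)
# scale: project model outline, segment dark pixels
for nm,c in (("top",ct),("scene",cs)):
    X=cloud(c);hsv=cv2.cvtColor(c["color"],cv2.COLOR_RGB2HSV)
    m=(X[...,0]>.48)&(X[...,0]<.73)&(X[...,1]>-.08)&(X[...,1]<.12)&(X[...,2]>.008)&(X[...,2]<.045)
    for z0,z1 in((.008,.022),(.023,.045)):
        mm=m&(X[...,2]>z0)&(X[...,2]<z1)
        q=X[mm][:,:2].astype(np.float32);print(nm,z0,len(q),np.median(X[mm][:,2]).round(4),cv2.minAreaRect(q*1000), q.min(0),q.max(0))
    # display: cyan
    d=(hsv[...,0]>75)&(hsv[...,0]<95)&(hsv[...,1]>100)&(hsv[...,2]>120)&m
    q=X[d];print("disp",d.sum(),cv2.minAreaRect((q[:,:2]*1000).astype(np.float32)),np.median(q[:,2]))
    b=(hsv[...,0]>100)&(hsv[...,0]<125)&(hsv[...,1]>130)
    mm=b&(np.hypot(X[...,0]-.445,X[...,1]+.2)<.07)&(X[...,2]>.005)
    q=X[mm];print("scoop",len(q),q.min(0),q.max(0)); 
    rim=q[(q[:,0]>.447)&(q[:,2]>.018)]
    s=least_squares(lambda p:np.hypot(rim[:,0]-p[0],rim[:,1]-p[1])-p[2],[.46,-.195,.018],loss="soft_l1",f_scale=.002).x
    print(" rim",len(rim),s.round(4),((rim.min(0)+rim.max(0))/2).round(4), (rim.max(0)-rim.min(0)).round(4))
    hd=q[(q[:,0]<.435)&(q[:,2]>.01)];l=cv2.fitLine(hd[:,:2].astype(np.float32),cv2.DIST_L2,0,.001,.001).ravel();print(" handle",len(hd),l.round(4),np.degrees(np.arctan2(l[1],l[0])),hd.min(0).round(3),hd.max(0).round(3))
E
```

```text
cup top 199 fit [ 0.5263 -0.3018  0.0297] mid [ 0.5258 -0.2999] ext [0.062 0.067] zmed 0.0501
cup scene 187 fit [ 0.5266 -0.2999  0.0296] mid [ 0.527  -0.2989] ext [0.067 0.067] zmed 0.051
brewer top 151 fit [0.573  0.2864 0.0301] mid [0.5734 0.2877] ext [0.063 0.064] zmed 0.0586
brewer scene 236 fit [0.5727 0.2889 0.0299] mid [0.5734 0.2882] ext [0.065 0.062] zmed 0.0597
lid top 45 fit [0.4351 0.1981 0.0055] mid [0.4347 0.1976] ext [0.013 0.014] zmed 0.0348
lid scene 61 fit [0.4339 0.201  0.0058] mid [0.4335 0.2014] ext [0.013 0.015] zmed 0.0367
lidcap top 660 fit [0.4357 0.1988 0.0246] mid [0.4322 0.1968] ext [0.072 0.071] zmed 0.0085
lidcap scene 523 fit [0.4355 0.2013 0.027 ] mid [0.4314 0.1955] ext [0.078 0.079] zmed 0.0105
press top 34 fit [0.426  0.0622 0.0049] mid [0.4256 0.0623] ext [0.013 0.011] zmed 0.0313
press scene 46 fit [0.4235 0.0653 0.0047] mid [0.4244 0.0655] ext [0.014 0.013] zmed 0.0332
wa top 71 fit [ 0.4181 -0.0877  0.0295] mid [ 0.4191 -0.0865] ext [0.059 0.061] zmed 0.0537
wa scene 157 fit [ 0.4181 -0.0857  0.0295] mid [ 0.418  -0.0847] ext [0.062 0.065] zmed
[... 1308 characters left out ...]
cene 0.008 1278 0.018 ((596.9927978515625, 22.58657455444336), (184.99867248535156, 132.23805236816406), 1.7187819480895996) [ 0.50342786 -0.04529445] [0.6875382  0.09099256]
scene 0.023 2110 0.0306 ((605.7681274414062, 22.762798309326172), (186.89883422851562, 131.0751190185547), 1.2278631925582886) [ 0.511824  -0.0427448] [0.69966865 0.08968938]
disp 22 ((538.9869384765625, 16.18017578125), (15.097210884094238, 50.158233642578125), 12.918267250061035) 0.01908264415010643Traceback (most recent call last):
  File "<stdin>", line 16, in <module>
    return umr_minimum(a, axis, None, out, keepdims, initial, where)
ValueError: zero-size array to reduction operation minimum which has no identity
```

```bash
cat > scale.py <<'E'
from h import *
from scipy.optimize import least_squares
def outline(c,p0):
    """fit scale pose x,y,yaw by maximizing dark overlap: optimise edge distance"""
    g=cv2.cvtColor(c["color"],cv2.COLOR_RGB2GRAY).astype(float)
    g=cv2.GaussianBlur(g,(3,3),.8)
    # sample profile across each edge; find mid-crossing
    edges=[((-66,65),(66,65),(0,1),.029),((-66,-65),(66,-65),(0,-1),.029),((66,-60),(66,60),(1,0),.029),((-124,-60),(-124,60),(-1,0),.016)]
    x,y,a=p0
    for it in range(4):
        rows=[];rhs=[]
        ca,sa=np.cos(a),np.sin(a)
        for (A,B,n,z) in edges:
            for t in np.linspace(.08,.92,25):
                q=(np.array(A)*(1-t)+np.array(B)*t)/1000
                offs=np.linspace(-.010,.010,41);v=[]
                for o in offs:
                    l=q+np.array(n)*o
                    w=[x+ca*l[0]-sa*l[1],y+sa*l[0]+ca*l[1],z]
                    u=w2px(c,w);v.append(cv2.remap(g.astype(np.float32),np.float32([[u[0]]]),np.float32([[u[1]]]),cv2.INTER_LINEAR)[0,0])
                d=np.diff(v);k=d.argmax()
                if 1 and d.max()>3 and 2<k<37:
                    o=(offs[k]+offs[k+1])/2
                    nw=np.array([ca*n[0]-sa*n[1],sa*n[0]+ca*n[1]])
                    lw=np.array([-(sa*q[0]+ca*q[1]),ca*q[0]-sa*q[1]])
                    rows.append([nw[0],nw[1],nw@lw]);rhs.append(o)
        rows=np.array(rows);rhs=np.array(rhs)
        s=least_squares(lambda p:rows@p-rhs,[0,0,0],loss="soft_l1",f_scale=.001).x
        x,y,a=x+s[0],y+s[1],a+s[2]
    return x,y,np.degrees(a),len(rhs),np.abs(rows@s-rhs).mean()
E
python3 - <<'E'
from scale import *
for n in("top","scene"):
    c=dict(np.load(n+"0.npz"));print(n,outline(c,(.63,.0205,.012)))
    X=cloud(c);hsv=cv2.cvtColor(c["color"],cv2.COLOR_RGB2HSV)
    b=(hsv[...,0]>100)&(hsv[...,0]<125)&(hsv[...,1]>110)
    mm=b&(np.hypot(X[...,0]-.445,X[...,1]+.2)<.09)&(X[...,2]>-.003)
    v,u=np.where(mm);print(len(u),u.min(),u.max(),v.min(),v.max())
    q=np.array([px2w(c,a,bb,.0255)[:2] for a,bb in zip(u,v)])
    r=cv2.minAreaRect((q*1000).astype(np.float32));print(r)
    cv2.imwrite(f"pics/sc_{n}.png",cv2.resize(c["color"][v.min()-15:v.max()+15,u.min()-15:u.max()+15,::-1],None,fx=8,fy=8,interpolation=cv2.INTER_CUBIC));print(u.min()-15,v.min()-15)
E
```

```text
top (np.float64(0.6280641245844061), np.float64(0.019362486188302268), np.float64(0.9733574423651203), 100, np.float64(0.0010622023969319094))
287 391 422 263 323
((464.3545837402344, -209.39089965820312), (55.57470703125, 134.1131591796875), 78.71846008300781)
376 248
scene (np.float64(0.6291976460596128), np.float64(0.026740852275284593), np.float64(0.8485899942706712), 76, np.float64(0.002646374754782562))Traceback (most recent call last):
  File "<stdin>", line 7, in <module>
    return umr_minimum(a, axis, None, out, keepdims, initial, where)
ValueError: zero-size array to reduction operation minimum which has no identity
```

```bash
cat > go.py <<'E'
from cell import r
import numpy as np
from scipy.spatial.transform import Rotation as Ro
def pose():
    s=r.sense();return s,np.array(s["tcp_pos"]),Ro.from_euler("xyz",s["orientation"],degrees=True)
def Rd(jawdeg,tilt=0):
    """tool down, jaw axis (z) horizontal at jawdeg from world x; """
    a=np.radians(jawdeg);z=np.array([np.cos(a),np.sin(a),0]);x=np.array([0,0,-1.]);y=np.cross(z,x)
    return Ro.from_matrix(np.c_[x,y,z])*Ro.from_euler("z",tilt,degrees=True)
def plan(target,R=None):
    s,p,Rc=pose();M=Rc.as_matrix()
    print("t",round(s["time"],2),"tcp",p.round(4),"F",np.round(s["wrist_force"],1),"w",round(s["grip_width"],4),"j",np.round(s["joint_pos"],1))
    print(" axes x",M[:,0].round(4),"y",M[:,1].round(4),"z",M[:,2].round(4))
    d=np.asarray(target)-p
    print(" world d",d.round(4)," in tool now",(Rc.inv().apply(d)).round(4))
    if R is not None:
        print(" turn rotvec(tool)",(Rc.inv()*R).as_rotvec().round(4),"slide after turn",R.inv().apply(d).round(4))
E
python3 - <<'E'
from go import *
for a in (0,180): plan([.5265,-.301,.30],Rd(a))
E
```

```text
t 0.15 tcp [ 0.242  -0.6028  0.2249] F [ 0.6 -0.1  0.4] w 0.0921 j [65.7 26.8 -0.7 91.9  0.3 61.4 -3.2]
 axes x [-6.0e-04  1.2e-03 -1.0e+00] y [ 9.280e-01  3.725e-01 -1.000e-04] z [ 0.3725 -0.928  -0.0014]
 world d [0.2845 0.3018 0.0751]  in tool now [-0.075   0.3765 -0.1742]
 turn rotvec(tool) [-1.1891e+00 -1.3000e-03 -7.0000e-04] slide after turn [-0.0751  0.3018  0.2845]
t 0.15 tcp [ 0.242  -0.6028  0.2249] F [ 0.6 -0.1  0.4] w 0.0921 j [65.7 26.8 -0.7 91.9  0.3 61.4 -3.2]
 axes x [-6.0e-04  1.2e-03 -1.0e+00] y [ 9.280e-01  3.725e-01 -1.000e-04] z [ 0.3725 -0.928  -0.0014]
 world d [0.2845 0.3018 0.0751]  in tool now [-0.075   0.3765 -0.1742]
 turn rotvec(tool) [ 1.9525e+00 -8.0000e-04  1.4000e-03] slide after turn [-0.0751 -0.3018 -0.2845]
```

```bash
python3 -m jog '{"slide":[[-0.04,0,0],[-0.04,0,0],[-0.04,0,0],[0,0,0],[0,0,0],[0,0,0],[0,0,0],[0,0,0],[0,0,0],[0,0,0]],"angular":[[-0.119,0,0],[-0.119,0,0],[-0.119,0,0],[-0.119,0,0],[-0.119,0,0],[-0.119,0,0],[-0.119,0,0],[-0.119,0,0],[-0.119,0,0],[-0.119,0,0]]}' 0.0919; python3 -c "
from go import *
plan([.5265,-.301,.30],Rd(0))"
```

```text
time: 0.98
tcp_pos: [0.242, -0.603, 0.3452]
orientation: [118.5, 90.0, 118.9]
wrist_force: [0.6, -0.4, -0.5]
grip_width: 0.0919
t 0.98 tcp [ 0.242  -0.603   0.3452] F [ 0.6 -0.4 -0.5] w 0.0919 j [ 74.4  22.7 -12.9  82.8   5.1  75.1  61.6]
 axes x [-4.e-04  6.e-04 -1.e+00] y [-6.8e-03  1.0e+00  6.0e-04] z [ 1.0e+00  6.8e-03 -4.0e-04]
 world d [ 0.2845  0.302  -0.0452]  in tool now [0.0453 0.3001 0.2865]
 turn rotvec(tool) [ 0.0068 -0.0004 -0.0006] slide after turn [0.0452 0.302  0.2845]
```

```bash
python3 -m jog '{"slide":[[0,0.0334,0.0318],[0,0.0334,0.0318],[0,0.0334,0.0318],[0,0.0334,0.0318],[0,0.0334,0.0318],[0,0.0334,0.0318],[0,0.0334,0.0318],[0,0.0334,0.0318],[0,0.0334,0.0318],[0,0,0]],"angular":[[0,0,0],[0,0,0],[0,0,0],[0,0,0],[0,0,0],[0,0,0],[0,0,0],[0,0,0],[0,0,0],[0,0,0]]}'; python3 -c "
from go import *
plan([.5265,-.301,.30],Rd(0))
import cv2
c=r.camera('wrist');np.savez('wrist1.npz',**c);cv2.imwrite('pics/wrist1.png',c['color'][:,:,::-1]);print(c['camera_from_world'].round(3))"
```

```text
time: 1.82
tcp_pos: [0.5065, -0.322, 0.3456]
orientation: [53.8, 89.7, 54.6]
wrist_force: [-0.4, 1.5, -0.0]
grip_width: 0.0923
t 1.82 tcp [ 0.5065 -0.322   0.3456] F [-0.4  1.5 -0. ] w 0.0923 j [ 47.3  18.5 -23.   89.5   7.1  73.4  24.1]
 axes x [ 0.0033  0.0047 -1.    ] y [-0.0144  0.9999  0.0046] z [0.9999 0.0144 0.0034]
 world d [ 0.02    0.021  -0.0456]  in tool now [0.0458 0.0205 0.0201]
 turn rotvec(tool) [ 0.0144  0.0033 -0.0046] slide after turn [0.0456 0.021  0.02  ]
[[ 1.     0.014  0.004 -0.503]
 [-0.012  0.956 -0.293  0.382]
 [-0.008  0.293  0.956 -0.409]
 [ 0.     0.     0.     1.   ]]
```

View pics/wrist1.png

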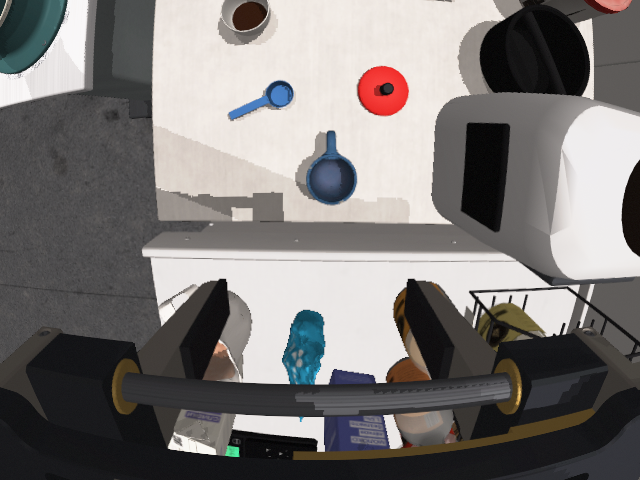

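```bash
cat >> h.py <<'E'
def wrays(c):
    K=c["camera_matrix"];v,u=np.mgrid[0:480,0:640];x=(u-K[0,2])/K[0,0];y=(v-K[1,2])/K[1,1]
    th=np.hypot(x,y)+1e-9;s=np.tan(th)/th
    return np.stack([x*s,-y*s,-np.ones_like(x)],-1)
def wcloud(c):
    T=c["camera_from_world"];return (wrays(c)*c["range_z"][...,None]-T[:3,3])@T[:3,:3]
def wpx2w(c,u,v,z):
    K=c["camera_matrix"];T=c["camera_from_world"];x=(u-K[0,2])/K[0,0];y=(v-K[1,2])/K[1,1];th=np.hypot(x,y)+1e-9;s=np.tan(th)/th
    R=T[:3,:3];o=-R.T@T[:3,3];w=R.T@np.array([x*s,-y*s,-1.]);return o+w*(z-o[2])/w[2]
def lsq(q,p0):
    from scipy.optimize import least_squares
    return least_squares(lambda p:np.hypot(q[:,0]-p[0],q[:,1]-p[1])-p[2],p0,loss="soft_l1",f_scale=.002).x
E
python3 - <<'E'
from h import *
ct=dict(np.load("top0.npz"));P=cloud(ct)
m=(P[...,1]>-.40)&(P[...,1]<-.2)&(P[...,2]>.07)&(P[...,2]<.35)&(P[...,0]<.8)&(P[...,0]>.3);q=P[m];print("grinder minx",q.min(0),np.percentile(q,1,axis=0))
c=dict(np.load("wrist1.npz"));W=wcloud(c)
m=W[150:200,180:280,2];print("table z",np.median(W[60:80,180:220,2]),np.median(W[130:160,200:280,2]))
def sel(cx,cy,R,z0,z1):
    return W[(np.hypot(W[...,0]-cx,W[...,1]-cy)<R)&(W[...,2]>z0)&(W[...,2]<z1)]
q=sel(.5265,-.301,.04,.046,.06);print("cup",len(q),lsq(q[:,:2],[.5265,-.301,.03]).round(4))
q=sel(.595,-.185,.05,.025,.05);print("red",len(q),q.mean(0).round(4))
hsv=cv2.cvtColor(c["color"],cv2.COLOR_RGB2HSV);b=(hsv[...,0]>100)&(hsv[...,0]<125)&(hsv[...,1]>110)
b[:70]=0;b[128:]=0;b[:,300:]=0
v,u=np.where(b);q=np.array([wpx2w(c,x,y,.0255)[:2] for x,y in zip(u,v)])
print(len(q),cv2.minAreaRect((q*1000).astype(np.float32)))
ct2=W[b];print(ct2.min(0),ct2.max(0))
rim=q[np.hypot(*(q-[.465,-.196]).T)<.03]
print(cv2.minEnclosingCircle((q[q[:,0]>.44]*1000).astype(np.float32)))
cv2.imwrite("pics/w1c.png",cv2.resize(c["color"][70:210,200:420,::-1],None,fx=3.6,fy=3.6,interpolation=cv2.INTER_CUBIC))
E
```

```text
grinder minx [ 0.66766483 -0.368584    0.07000266] [ 0.66870408 -0.3628325   0.07810947]
table z -0.00010983774627764379 -2.2158751237878247e-05
cup 633 [ 0.5251 -0.3001  0.0297]
red 131 [ 0.593  -0.1847  0.0352]
868 ((436.71533203125, -208.10226440429688), (86.020263671875, 33.42417907714844), 33.77311325073242)
[ 0.39253034 -0.23798838 -0.00183016] [ 0.50426713 -0.17653455  0.50509286]
((456.0666198730469, -194.44384765625), 19.52729034423828)
```

View pics/w1c.png

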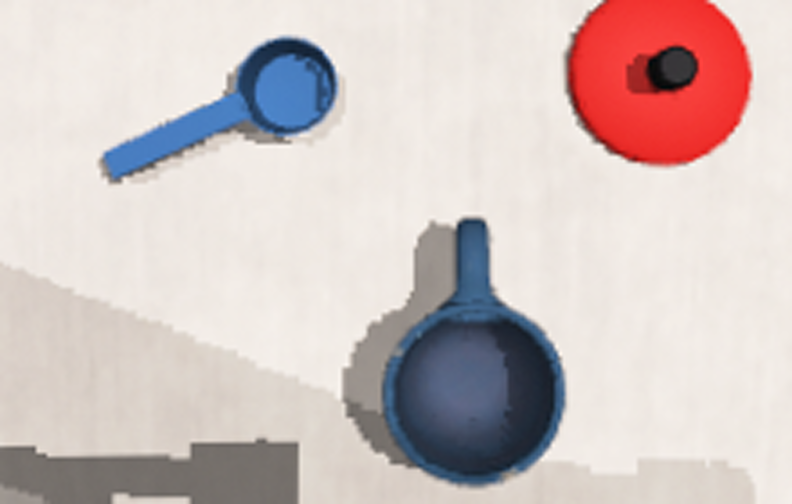

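```bash
python3 -m jog '{"slide":[[0.03,0.0107,0.0095],[0.03,0.0107,0.0095],[0.03,0,0],[0.03,0,0],[0.03,0,0],[0,0,0],[0,0,0],[0,0,0],[0,0,0],[0,0,0]],"angular":[[0,0,0],[0.007,0,0],[0,0,0],[0,0,0],[0,0,0],[0,0,0],[0,0,0],[0,0,0],[0,0,0],[0,0,0]]}'; python3 -c "
from go import *
plan([.5255,-.3005,.021],Rd(0))"
```

```text
time: 2.7
tcp_pos: [0.5204, -0.3108, 0.1978]
orientation: [-34.2, 89.8, -34.5]
wrist_force: [-0.0, -0.5, 0.5]
grip_width: 0.0916
t 2.7 tcp [ 0.5204 -0.3108  0.1978] F [-0.  -0.5  0.5] w 0.0916 j [ 44.2  26.2 -21.8  98.8  11.3  57.   17.9]
 axes x [ 0.003 -0.002 -1.   ] y [ 0.0065  1.     -0.002 ] z [ 1.     -0.0065  0.003 ]
 world d [ 0.0051  0.0103 -0.1768]  in tool now [0.1767 0.0107 0.0045]
 turn rotvec(tool) [-0.0065  0.003   0.002 ] slide after turn [0.1768 0.0103 0.0051]
```

```bash
python3 -m jog '{"slide":[[0,0.0055,0.0025],[0,0.005,0.002],[0.02,0,0],[0.02,0,0],[0.02,0,0],[0.02,0,0],[0.02,0,0],[0,0,0],[0,0,0],[0,0,0]],"angular":[[0,0,0.002],[0,0.003,0],[0,0,0],[0,0,0],[0,0,0],[0,0,0],[0,0,0],[0,0,0],[0,0,0],[0,0,0]]}'; python3 -c "
from go import *
plan([.5255,-.3005,.021],Rd(0))"
```

```text
time: 3.53
tcp_pos: [0.5248, -0.2992, 0.0968]
orientation: [135.4, 89.9, 135.1]
wrist_force: [0.0, -0.1, -0.2]
grip_width: 0.0918
t 3.53 tcp [ 0.5248 -0.2992  0.0968] F [ 0.  -0.1 -0.2] w 0.0918 j [ 41.5  33.3 -19.9 102.8  14.8  46.7  14. ]
 axes x [-0.0014  0.0014 -1.    ] y [0.0055 1.     0.0014] z [ 1.     -0.0055 -0.0014]
 world d [ 0.0007 -0.0013 -0.0758]  in tool now [ 0.0758 -0.0014  0.0008]
 turn rotvec(tool) [-0.0055 -0.0014 -0.0014] slide after turn [ 0.0758 -0.0013  0.0007]
```

Aligned. I descend over the cup, then close in the next call.

```bash
python3 -m jog '{"slide":[[0.015,-0.001,0],[0.015,0,0],[0.015,0,0],[0.015,0,0],[0.008,0,0],[0.008,0,0],[0,0,0],[0,0,0],[0,0,0],[0,0,0]],"angular":[[0,0,0],[0,0,0],[0,0,0],[0,0,0],[0,0,0],[0,0,0],[0,0,0],[0,0,0],[0,0,0],[0,0,0]]}'; python3 -m jog '{"slide":[[0,0,0],[0,0,0],[0,0,0],[0,0,0],[0,0,0],[0,0,0],[0,0,0],[0,0,0],[0,0,0],[0,0,0]],"angular":[[0,0,0],[0,0,0],[0,0,0],[0,0,0],[0,0,0],[0,0,0],[0,0,0],[0,0,0],[0,0,0],[0,0,0]]}' 0.03; python3 -c "
from go import *
plan([.6285,.0205,.051],Rd(1))"
```

```text
time: 4.37
tcp_pos: [0.5241, -0.3004, 0.0206]
orientation: [143.0, 89.9, 142.7]
wrist_force: [-1.0, 0.1, 0.4]
grip_width: 0.0917
time: 5.2
tcp_pos: [0.5239, -0.3002, 0.0197]
orientation: [141.9, 89.8, 141.5]
wrist_force: [1.6, -0.3, 1.4]
grip_width: 0.061
t 5.2 tcp [ 0.5239 -0.3002  0.0197] F [ 1.6 -0.3  1.4] w 0.061 j [ 39.8  39.6 -17.5 104.2  17.7  39.   11.9]
 axes x [-0.0023  0.0018 -1.    ] y [0.006  1.     0.0018] z [ 1.     -0.006  -0.0023]
 world d [0.1046 0.3207 0.0313]  in tool now [-0.0309  0.3214  0.1027]
 turn rotvec(tool) [-0.0234 -0.0023 -0.0018] slide after turn [-0.0313  0.3188  0.1102]
```

```bash
python3 -m jog '{"slide":[[-0.01,0,0],[-0.02,0,0],[-0.03,0,0],[-0.03,0,0],[-0.01,0,0],[0,0.02,0],[0,0.03,0],[0,0.03,0],[0,0.03,0],[0,0.03,0]],"angular":[[0,0,0],[0,0,0],[0,0,0],[0,0,0],[0,0,0],[0,0,0],[0,0,0],[0,0,0],[0,0,0],[0,0,0]]}'; python3 -m jog '{"slide":[[0,0.03,0],[0,0.03,0.01],[0,0.03,0.015],[0,0.03,0.015],[0,0.03,0.02],[0,0.02,0.02],[0,0.01,0.015],[0,0,0.008],[0,0,0],[0,0,0]],"angular":[[-0.003,0,0],[-0.003,0,0],[-0.003,0,0],[-0.003,0,0],[-0.003,0,0],[-0.003,0,0],[-0.003,0,0],[-0.002,-0.002,0],[0,0,-0.002],[0,0,0]]}' ; python3 -c "
from go import *
plan([.6285,.0205,.051],Rd(1))
import cv2
c=r.camera('wrist');np.savez('wrist2.npz',**c);cv2.imwrite('pics/wrist2.png',c['color'][:,:,::-1])"
```

```text
time: 6.03
tcp_pos: [0.5235, -0.1592, 0.1194]
orientation: [156.1, 89.7, 155.7]
wrist_force: [1.0, 0.5, -0.9]
grip_width: 0.0606
time: 6.87
tcp_pos: [0.6263, 0.0186, 0.1191]
orientation: [-158.8, 89.8, -157.9]
wrist_force: [-0.9, -0.2, -1.5]
grip_width: 0.0608
t 6.87 tcp [0.6263 0.0186 0.1191] F [-0.9 -0.2 -1.5] w 0.0608 j [ 12.1  34.  -23.   98.6  16.4  51.  -17. ]
 axes x [-0.0032 -0.0013 -1.    ] y [-0.0155  0.9999 -0.0012] z [ 0.9999  0.0155 -0.0032]
 world d [ 0.0022  0.0019 -0.0681]  in tool now [0.0681 0.0019 0.0025]
 turn rotvec(tool) [-0.002  -0.0032  0.0012] slide after turn [0.0681 0.0019 0.0022]
```

View pics/wrist2.png

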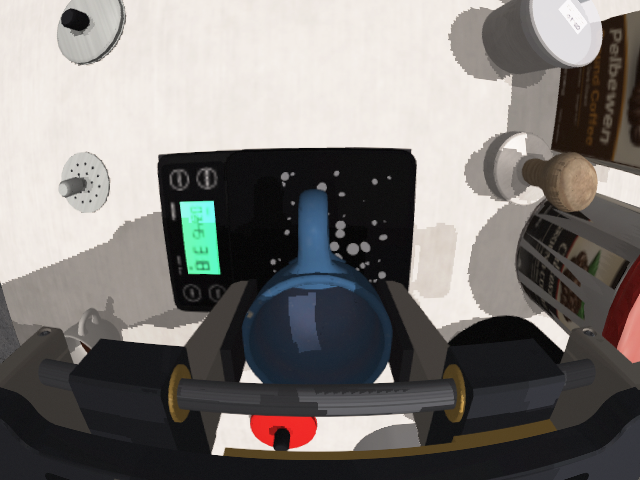

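```bash
python3 - <<'E'
from h import *
from scipy.optimize import least_squares
c=dict(np.load("wrist2.npz"));g=cv2.cvtColor(c["color"],cv2.COLOR_RGB2GRAY)
W=wcloud(c);print("table",np.median(W[80:130,200:400,2]))
# left edge: for cols 240..400 transition dark->bright going up ; back edge rows 165..280 ; front rows 170..300
def cross(prof):
    d=np.diff(prof.astype(float));return d
L=[]
for u in range(240,405,5):
    p=g[130:180,u].astype(float);d=p[:-1]-p[1:];k=d.argmax();L.append(wpx2w(c,u,130+k+.5,.029)[:2])
L=np.array(L)
B=[]
for v in range(165,260,5):
    p=g[v,395:430].astype(float);d=p[1:]-p[:-1];k=d.argmax();B.append(wpx2w(c,395+k+.5,v,.029)[:2])
B=np.array(B)
F=[]
for v in range(165,215,5):
    p=g[v,150:190].astype(float);d=p[:-1]-p[1:];k=d.argmax();F.append(wpx2w(c,150+k+.5,v,.016)[:2])
F=np.array(F)
for n,E in(("left",L),("back",B),("front",F)):
    l=cv2.fitLine(E.astype(np.float32),cv2.DIST_HUBER,0,.001,.001).ravel();print(n,l.round(4),np.degrees(np.arctan2(l[1],l[0])).round(2),E[:3].round(4).tolist(),E[-2:].round(4).tolist())
# display
hsv=cv2.cvtColor(c["color"],cv2.COLOR_RGB2HSV);d=(hsv[...,0]>70)&(hsv[...,0]<95)&(hsv[...,1]>80)&(hsv[...,2]>150)
v,u=np.where(d);q=np.array([wpx2w(c,a,b,.016)[:2] for a,b in zip(u,v)]);print("disp",len(q),cv2.minAreaRect((q*1000).astype(np.float32)))
# cup rim
q=W[(np.hypot(W[...,0]-.627,W[...,1]-.019)<.045)&(W[...,2]>.140)&(W[...,2]<.156)];print(len(q),q.max(0),lsq(q[:,:2],[.627,.019,.03]).round(4))
E
```

```text
table -1.859938453220525e-05
left [0.9997 0.0249 0.6246 0.089 ] 1.42 [[0.5729, 0.0876], [0.5764, 0.0882], [0.5799, 0.0882]] [[0.6774, 0.0906], [0.6809, 0.0901]]
back [ 0.0294 -0.9996  0.6937  0.0472] -88.32 [[0.6932, 0.0794], [0.6927, 0.0759], [0.6929, 0.0724]] [[0.6945, 0.0179], [0.6949, 0.014]]
front [ 0.0155 -0.9999  0.5054  0.06  ] -89.11 [[0.5055, 0.0773], [0.5052, 0.0735], [0.505, 0.0697]] [[0.5057, 0.0464], [0.5061, 0.0425]]
disp 2418 ((536.0802001953125, 20.425243377685547), (27.29368019104004, 58.2454948425293), 1.4181129932403564)
8133 [0.67077701 0.0639645  0.1559928 ] [0.6259 0.021  0.0299]
```

```bash
python3 -m jog '{"slide":[[0.01,0.0025,0.003],[0.015,0,0],[0.015,0,0],[0.01,0,0],[0.006,0,0],[0.005,0,0],[0.004,0,0],[0.004,0,0],[0,0,0],[0,0,0]],"angular":[[0,-0.003,0.001],[0,0,0],[0,0,0],[0,0,0],[0,0,0],[0,0,0],[0,0,0],[0,0,0],[0,0,0],[0,0,0]]}'; python3 -c "
from go import *
plan([.629,.022,.0495],Rd(1.2))"
```

```text
time: 7.75
tcp_pos: [0.6306, 0.0229, 0.0511]
orientation: [23.9, 89.9, 24.9]
wrist_force: [-0.4, 0.7, -1.1]
grip_width: 0.0606
t 7.75 tcp [0.6306 0.0229 0.0511] F [-0.4  0.7 -1.1] w 0.0606 j [ 10.3  39.3 -21.1  99.9  19.   44.2 -19.2]
 axes x [ 0.0023  0.0011 -1.    ] y [-0.017   0.9999  0.001 ] z [0.9999 0.0169 0.0023]
 world d [-0.0016 -0.0009 -0.0016]  in tool now [ 0.0016 -0.0009 -0.0016]
 turn rotvec(tool) [-0.004   0.0023 -0.001 ] slide after turn [ 0.0016 -0.0009 -0.0016]
```

```bash
python3 -m jog '{"slide":[[0,-0.0015,-0.0015],[0,0,0],[0.001,0,0],[0.001,0,0],[0,0,0],[0,0,0],[0,0,0],[0,0,0],[0,0,0],[0,0,0]],"angular":[[0,0,0],[0,0,0],[0,0,0],[0,0,0],[0,0,0],[0,0,0],[0,0,0],[0,0,0],[0,0,0],[0,0,0]]}'; python3 -c "
from go import *
plan([.629,.022,.0495],Rd(1.2))
import cv2
c=r.camera('wrist');np.savez('wrist3.npz',**c);cv2.imwrite('pics/wrist3.png',c['color'][:,:,::-1])
from h import *
W=wcloud(c);print('cup',[ (len(q),lsq(q[:,:2],[.629,.021,.03]).round(4)) for q in [W[(np.hypot(W[...,0]-.629,W[...,1]-.021)<.04)&(W[...,2]>.070)&(W[...,2]<.09)]]])
"
```

```text
time: 8.58
tcp_pos: [0.629, 0.0213, 0.0489]
orientation: [26.1, 89.9, 27.0]
wrist_force: [-0.4, 0.1, -1.9]
grip_width: 0.0604
t 8.58 tcp [0.629  0.0213 0.0489] F [-0.4  0.1 -1.9] w 0.0604 j [ 10.4  39.4 -21.  100.2  19.1  43.9 -19.2]
 axes x [ 0.0021  0.0011 -1.    ] y [-0.0169  0.9999  0.0011] z [0.9999 0.0169 0.0021]
 world d [0.     0.0007 0.0006]  in tool now [-0.0006  0.0007  0.    ]
 turn rotvec(tool) [-0.0041  0.0022 -0.001 ] slide after turn [-0.0006  0.0007  0.    ]
cup [(7597, array([0.6284, 0.0233, 0.0296]))]
```

View pics/wrist3.png

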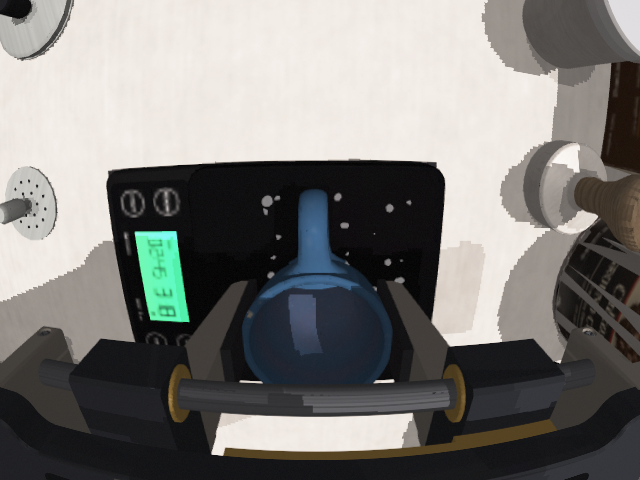

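```bash
python3 -m jog '{"slide":[[0,0,0],[0,0,0],[0,0,0],[0,0,0],[0,0,0],[0,0,0],[0,0,0],[0,0,0],[0,0,0],[0,0,0]],"angular":[[0,0,0],[0,0,0],[0,0,0],[0,0,0],[0,0,0],[0,0,0],[0,0,0],[0,0,0],[0,0,0],[0,0,0]]}' 0.0919;  python3 -m jog '{"slide":[[-0.01,0,0],[-0.02,0,0],[-0.03,0,0],[-0.03,0,0],[-0.03,0,0],[-0.04,0,0],[-0.02,0.02,-0.005],[0,0.03,-0.005],[0,0.03,-0.005],[0,0.03,-0.005]],"angular":[[0,0,0],[0,0,0],[0,0,0],[0,0,0],[0,0,0],[0,0,0],[0,0,0],[0,0,0],[0,0,0],[0,0,0]]}'; python3 -c "
from go import *
plan([.573,.2875,.025],Rd(0))
import cv2
from fit import *
ct=r.camera('top');cs=r.camera('scene');np.savez('top1.npz',**ct);np.savez('scene1.npz',**cs)
cv2.imwrite('pics/top1.png',ct['color'][:,:,::-1]);cv2.imwrite('pics/scene1.png',cs['color'][:,:,::-1])
for X in(cloud(ct),cloud(cs)):
  q=X[(np.hypot(X[...,0]-.629,X[...,1]-.021)<.045)&(X[...,2]>.074)&(X[...,2]<.09)];print(len(q),lsq(q[:,:2],[.629,.021,.03]).round(4),np.median(q[:,2]))
"
```

```text
time: 9.47
tcp_pos: [0.6289, 0.0213, 0.0489]
orientation: [26.2, 89.9, 27.2]
wrist_force: [-0.2, 0.3, 0.2]
grip_width: 0.092
time: 10.3
tcp_pos: [0.6067, 0.1317, 0.2307]
orientation: [15.4, 89.7, 16.3]
wrist_force: [-0.2, 0.2, -0.1]
grip_width: 0.0917
t 10.3 tcp [0.6067 0.1317 0.2307] F [-0.2  0.2 -0.1] w 0.0917 j [  4.7  26.5 -27.   94.7  13.3  61.8 -25.2]
 axes x [ 0.0042  0.0012 -1.    ] y [-0.0159  0.9999  0.0012] z [0.9999 0.0159 0.0042]
 world d [-0.0337  0.1558 -0.2057]  in tool now [ 0.2058  0.156  -0.032 ]
 turn rotvec(tool) [ 0.0159  0.0042 -0.0012] slide after turn [ 0.2057  0.1558 -0.0337]
218 [0.6314 0.0195 0.0301] 0.07866010811510638
235 [0.6309 0.0219 0.0299] 0.08003267014534902
```

View pics/top1.png

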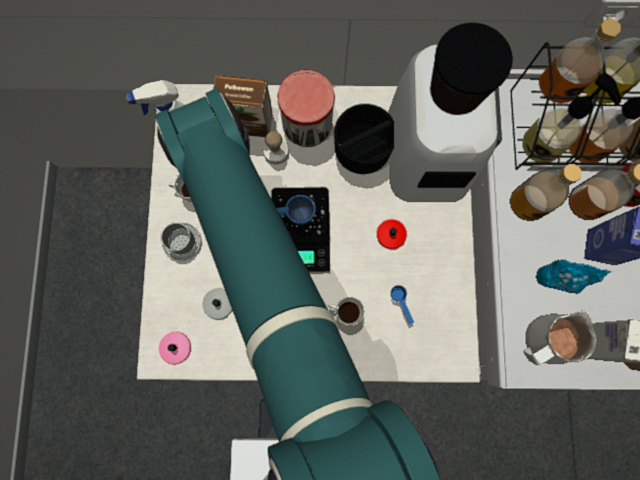

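```bash
python3 -m jog '{"slide":[[0,0.02,-0.006],[0,0.03,-0.008],[0,0.03,-0.008],[0,0.03,-0.005],[0,0.03,-0.005],[0.01,0.015,0],[0.02,0,0],[0.02,0,0],[0.02,0,0],[0,0,0]],"angular":[[0,0,0],[0,0,0],[0.004,0,0],[0.004,0,0],[0.004,0,0],[0.004,0,0],[0,0.004,0],[0,0,0],[0,0,0],[0,0,0]]}'; python3 -c "
from go import *
from h import *
plan([.573,.2875,.030],Rd(0))
c=r.camera('wrist');np.savez('wrist4.npz',**c);cv2.imwrite('pics/wrist4.png',c['color'][:,:,::-1])
W=wcloud(c)
q=W[(np.hypot(W[...,0]-.573,W[...,1]-.287)<.045)&(W[...,2]>.053)&(W[...,2]<.07)];print(len(q),lsq(q[:,:2],[.573,.287,.03]).round(4))
"
```

```text
time: 11.23
tcp_pos: [0.5707, 0.2834, 0.1555]
orientation: [-162.5, 89.5, -162.5]
wrist_force: [-0.4, -0.8, -0.6]
grip_width: 0.0922
t 11.23 tcp [0.5707 0.2834 0.1555] F [-0.4 -0.8 -0.6] w 0.0922 j [-10.1  33.2 -26.9  95.3  17.2  56.1 -42.9]
 axes x [-0.0079 -0.0025 -1.    ] y [-8.0e-04  1.0e+00 -2.5e-03] z [ 1.0e+00  8.0e-04 -7.9e-03]
 world d [ 0.0023  0.0041 -0.1255]  in tool now [0.1255 0.0044 0.0033]
 turn rotvec(tool) [ 0.0008 -0.0079  0.0025] slide after turn [0.1255 0.0041 0.0023]
1304 [0.5714 0.2893 0.0299]
```

View pics/wrist4.png

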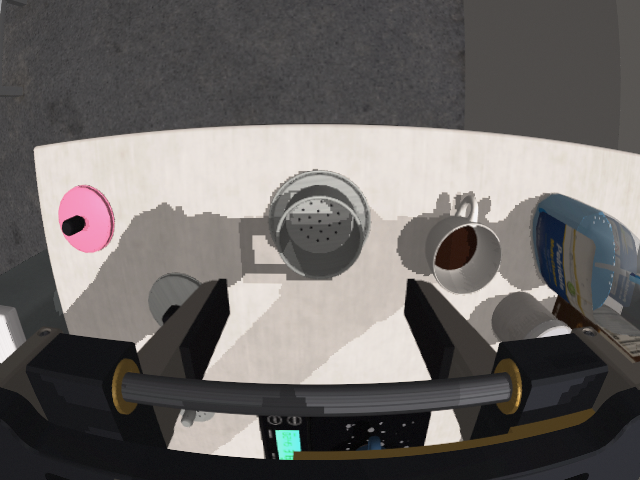

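```bash
python3 -m jog '{"slide":[[0,0.0045,0.001],[0.015,0,0],[0.02,0,0],[0.02,0,0],[0.015,0,0],[0.005,0,0],[0,0,0],[0,0,0],[0,0,0],[0,0,0]],"angular":[[0,-0.007,0.002],[0,0,0],[0,0,0],[0,0,0],[0,0,0],[0,0,0],[0,0,0],[0,0,0],[0,0,0],[0,0,0]]}'; python3 -c "
from go import *
plan([.572,.288,.030],Rd(0))
"
```

```text
time: 12.12
tcp_pos: [0.5748, 0.2906, 0.0855]
orientation: [30.1, 89.5, 30.1]
wrist_force: [0.6, -0.6, 0.3]
grip_width: 0.092
t 12.12 tcp [0.5748 0.2906 0.0855] F [ 0.6 -0.6  0.3] w 0.092 j [-12.   38.1 -24.9  97.4  20.3  48.5 -45.6]
 axes x [ 0.0071  0.0041 -1.    ] y [-9.0e-04  1.0e+00  4.1e-03] z [1.0e+00 9.0e-04 7.1e-03]
 world d [-0.0028 -0.0026 -0.0555]  in tool now [ 0.0554 -0.0028 -0.0032]
 turn rotvec(tool) [ 0.0009  0.0071 -0.0041] slide after turn [ 0.0555 -0.0026 -0.0028]
```

```bash
python3 -m jog '{"slide":[[0.005,-0.0025,-0.003],[0.01,0,0],[0.015,0,0],[0.015,0,0],[0.005,0,0],[0.005,0,0],[0,0,0],[0,0,0],[0,0,0],[0,0,0]],"angular":[[0,0.005,-0.003],[0,0,0],[0,0,0],[0,0,0],[0,0,0],[0,0,0],[0,0,0],[0,0,0],[0,0,0],[0,0,0]]}'; python3 -c "
from go import *
plan([.572,.288,.030],Rd(0))
"
```

```text
time: 12.95
tcp_pos: [0.5715, 0.2879, 0.0297]
orientation: [31.3, 89.9, 31.4]
wrist_force: [-0.1, -0.1, 0.6]
grip_width: 0.0918
t 12.95 tcp [0.5715 0.2879 0.0297] F [-0.1 -0.1  0.6] w 0.0918 j [-13.2  42.2 -23.   98.7  22.4  43.6 -47.2]
 axes x [ 1.1e-03  7.0e-04 -1.0e+00] y [-9.e-04  1.e+00  7.e-04] z [1.0e+00 9.0e-04 1.1e-03]
 world d [0.0005 0.0001 0.0003]  in tool now [-0.0003  0.0001  0.0005]
 turn rotvec(tool) [ 0.0009  0.0011 -0.0007] slide after turn [-0.0003  0.0001  0.0005]
```

```bash
python3 -m jog '{"slide":[[0,0,0],[0,0,0],[0,0,0],[0,0,0],[0,0,0],[0,0,0],[0,0,0],[0,0,0],[0,0,0],[0,0,0]],"angular":[[0,0,0],[0,0,0],[0,0,0],[0,0,0],[0,0,0],[0,0,0],[0,0,0],[0,0,0],[0,0,0],[0,0,0]]}' 0.03;  python3 -m jog '{"slide":[[-0.01,0,0],[-0.02,0,0],[-0.03,0,0],[-0.03,0,0],[-0.03,0,0],[-0.015,0,0],[0,-0.02,0.006],[0,-0.03,0.01],[0,-0.03,0.01],[0,-0.03,0.01]],"angular":[[0,0,0],[0,0,0],[0,0,0],[0,0,0],[0,0,0],[0,0,0],[0,0,0],[0,0,0],[0,0,0],[0,0,0]]}'; python3 -c "
from go import *
plan([.629,.022,.105],Rd(0))
"
```

```text
time: 13.78
tcp_pos: [0.5712, 0.2877, 0.0292]
orientation: [26.9, 90.0, 27.0]
wrist_force: [-0.2, 0.3, 2.1]
grip_width: 0.062
time: 14.62
tcp_pos: [0.6068, 0.1766, 0.1645]
orientation: [-155.2, 90.0, -155.1]
wrist_force: [1.0, -0.2, -1.2]
grip_width: 0.0624
t 14.62 tcp [0.6068 0.1766 0.1645] F [ 1.  -0.2 -1.2] w 0.0624 j [ -0.   31.8 -26.5  96.1  16.4  56.  -32.2]
 axes x [-3.e-04 -2.e-04 -1.e+00] y [-2.2e-03  1.0e+00 -2.0e-04] z [ 1.0e+00  2.2e-03 -3.0e-04]
 world d [ 0.0222 -0.1546 -0.0595]  in tool now [ 0.0595 -0.1547  0.0219]
 turn rotvec(tool) [ 0.0022 -0.0003  0.0002] slide after turn [ 0.0595 -0.1546  0.0222]
```

```bash
python3 -m jog '{"slide":[[0,-0.03,0.006],[0,-0.03,0.006],[0,-0.03,0.005],[0,-0.03,0.005],[0,-0.02,0],[0,-0.01,0],[0,-0.005,0],[0,0,0],[0,0,0],[0,0,0]],"angular":[[0,0,0],[0,0,0],[0,0,0],[0,0,0],[0,0,0],[0,0,0],[0,0,0],[0,0,0],[0,0,0],[0,0,0]]}'; python3 -c "
from go import *
plan([.629,.0212,.105],Rd(0))
from h import *
c=r.camera('wrist');cv2.imwrite('pics/wrist5.png',c['color'][:,:,::-1])
c=r.camera('scene');np.savez('scene2.npz',**c);cv2.imwrite('pics/scene2.png',cv2.resize(c['color'][150:330,180:450,::-1],None,fx=2.9,fy=2.9,interpolation=cv2.INTER_CUBIC))
"
```

```text
time: 15.45
tcp_pos: [0.629, 0.0251, 0.1642]
orientation: [89.3, 89.9, 89.5]
wrist_force: [0.6, 0.5, -1.8]
grip_width: 0.0619
t 15.45 tcp [0.629  0.0251 0.1642] F [ 0.6  0.5 -1.8] w 0.0619 j [ 13.3  31.3 -25.4  96.6  15.6  55.6 -17.5]
 axes x [ 0.      0.0012 -1.    ] y [-0.0038  1.      0.0012] z [1.     0.0038 0.    ]
 world d [-0.     -0.0039 -0.0592]  in tool now [ 0.0592 -0.004  -0.    ]
 turn rotvec(tool) [ 0.0038  0.     -0.0012] slide after turn [ 0.0592 -0.0039 -0.    ]
```

View pics/wrist5.png

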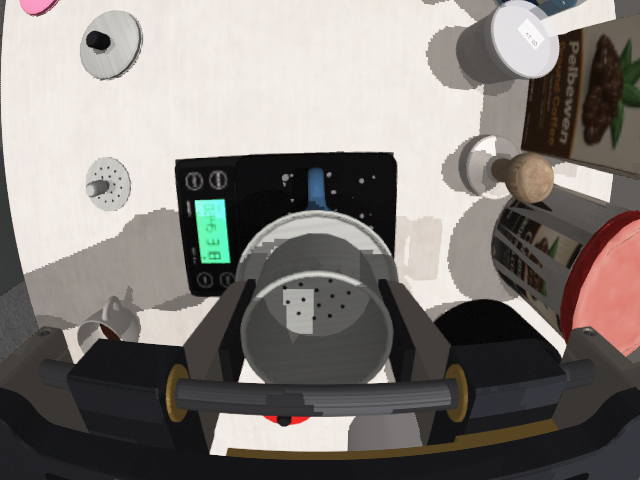

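View pics/scene2.png

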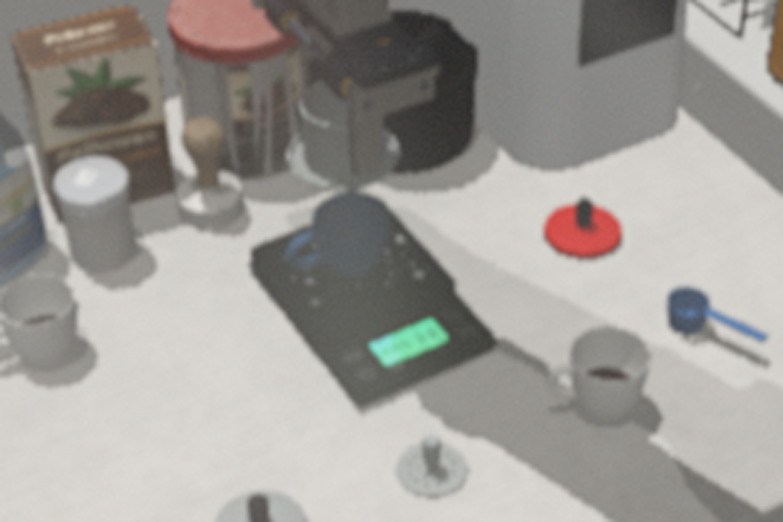

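```bash
python3 -m jog '{"slide":[[0,-0.004,0],[0.01,0,0],[0.015,0,0],[0.015,0,0],[0.01,0,0],[0,0,0],[0,0,0],[0,0,0],[0,0,0],[0,0,0]],"angular":[[0.004,0,0],[0,0,0],[0,0,0],[0,0,0],[0,0,0],[0,0,0],[0,0,0],[0,0,0],[0,0,0],[0,0,0]]}'; python3 -c "
from go import *
plan([.629,.0212,.1045],Rd(0))
from h import *
"
```

```text
time: 16.38
tcp_pos: [0.6298, 0.0187, 0.1149]
orientation: [2.7, 89.9, 2.5]
wrist_force: [0.5, -0.3, -0.5]
grip_width: 0.0618
t 16.38 tcp [0.6298 0.0187 0.1149] F [ 0.5 -0.3 -0.5] w 0.0618 j [ 12.7  34.7 -24.   98.4  17.4  50.6 -18.8]
 axes x [ 1.5e-03  1.0e-04 -1.0e+00] y [3.1e-03 1.0e+00 1.0e-04] z [ 1.     -0.0031  0.0015]
 world d [-0.0008  0.0025 -0.0104]  in tool now [ 0.0104  0.0025 -0.0008]
 turn rotvec(tool) [-0.0031  0.0015 -0.0001] slide after turn [ 0.0104  0.0025 -0.0008]
```

```bash
python3 -m jog '{"slide":[[0,0.0025,-0.001],[0,0,0],[0.002,0,0],[0.002,0,0],[0.002,0,0],[0.002,0,0],[0.001,0,0],[0.001,0,0],[0,0,0],[0,0,0]],"angular":[[0,0,0],[0,0,0],[0,0,0],[0,0,0],[0,0,0],[0,0,0],[0,0,0],[0,0,0],[0,0,0],[0,0,0]]}'; python3 -c "
from go import *
plan([.629,.0212,.1045],Rd(0))
from h import *
"
```

```text
time: 17.22
tcp_pos: [0.6283, 0.0212, 0.1044]
orientation: [-63.3, 90.0, -63.5]
wrist_force: [-1.5, 0.1, 2.6]
grip_width: 0.062
t 17.22 tcp [0.6283 0.0212 0.1044] F [-1.5  0.1  2.6] w 0.062 j [ 12.3  35.3 -23.7  98.8  17.8  49.6 -19.4]
 axes x [ 0.e+00 -1.e-04 -1.e+00] y [ 3.e-03  1.e+00 -1.e-04] z [ 1.    -0.003  0.   ]
 world d [0.0007 0.     0.0001]  in tool now [-0.0001  0.      0.0007]
 turn rotvec(tool) [-0.003   0.      0.0001] slide after turn [-0.0001  0.      0.0007]
```

```bash
python3 -m jog '{"slide":[[0,0,0],[0,0,0],[0,0,0],[0,0,0],[0,0,0],[0,0,0],[0,0,0],[0,0,0],[0,0,0],[0,0,0]],"angular":[[0,0,0],[0,0,0],[0,0,0],[0,0,0],[0,0,0],[0,0,0],[0,0,0],[0,0,0],[0,0,0],[0,0,0]]}' 0.0919;  python3 -m jog '{"slide":[[-0.01,0,0],[-0.02,0,0],[-0.03,0,0],[-0.03,0,0],[-0.03,0,0],[0,0,-0.02],[0,0.005,-0.03],[0,0.005,-0.04],[0,0.005,-0.04],[0,0.005,-0.04]],"angular":[[0,0,0],[0,0,0],[0,0,0],[0,0,0],[0,0,0],[0,0,0],[0,0,0],[0,0,0],[0,0,0],[0,0,0]]}'; python3 -c "
from go import *
plan([.425,.0635,.0165],Rd(0))
from h import *
for n in ('wrist','top','scene'):
  c=r.camera(n);np.savez(n+'6.npz',**c);cv2.imwrite(f'pics/{n}6.png',c['color'][:,:,::-1])
  X=wcloud(c) if n=='wrist' else cloud(c)
  q=X[(np.hypot(X[...,0]-.629,X[...,1]-.021)<.045)&(X[...,2]>.128)&(X[...,2]<.145)]
  if len(q)>20: print(n,len(q),lsq(q[:,:2],[.629,.021,.03]).round(4),np.median(q[:,2]), np.linalg.lstsq(np.c_[q[:,:2]-[.629,.021],np.ones(len(q))],q[:,2],rcond=None)[0].round(3))
  q=X[(np.hypot(X[...,0]-.425,X[...,1]-.0635)<.03)&(X[...,2]>.028)&(X[...,2]<.04)]
  if len(q)>5: print(n,'press',len(q),((q.max(0)+q.min(0))/2).round(4),q.mean(0).round(4))
"
```

```text
time: 18.05
tcp_pos: [0.6283, 0.0212, 0.104]
orientation: [92.7, 90.0, 92.5]
wrist_force: [0.3, -0.6, 0.4]
grip_width: 0.0919
time: 18.88
tcp_pos: [0.4566, 0.042, 0.2244]
orientation: [-6.0, 90.0, -6.2]
wrist_force: [-0.2, 0.4, 1.0]
grip_width: 0.0917
t 18.88 tcp [0.4566 0.042  0.2244] F [-0.2  0.4  1. ] w 0.0917 j [ 18.5  11.  -30.9 116.1   6.9  54.6 -16.1]
 axes x [ 5.e-04 -1.e-04 -1.e+00] y [ 3.1e-03  1.0e+00 -1.0e-04] z [ 1.0e+00 -3.1e-03  5.0e-04]
 world d [-0.0316  0.0215 -0.2079]  in tool now [ 0.2079  0.0214 -0.0318]
 turn rotvec(tool) [-0.0031  0.0005  0.0001] slide after turn [ 0.2079  0.0215 -0.0316]
wrist 1278 [0.6267 0.0224 0.0298] 0.1346839427278294 [-0.001  0.005  0.134]
wrist press 164 [0.4242 0.0645 0.032 ] [0.4246 0.0652 0.0329]
top 145 [0.629  0.0202 0.03  ] 0.13389542664785078 [-0.005 -0.015  0.134]
scene 212 [0.6291 0.0226 0.03  ] 0.13398344374296922 [0.011 0.025 0.134]
scene press 32 [0.4245 0.0654 0.0343] [0.4235 0.0656 0.034 ]
```

View pics/wrist6.png

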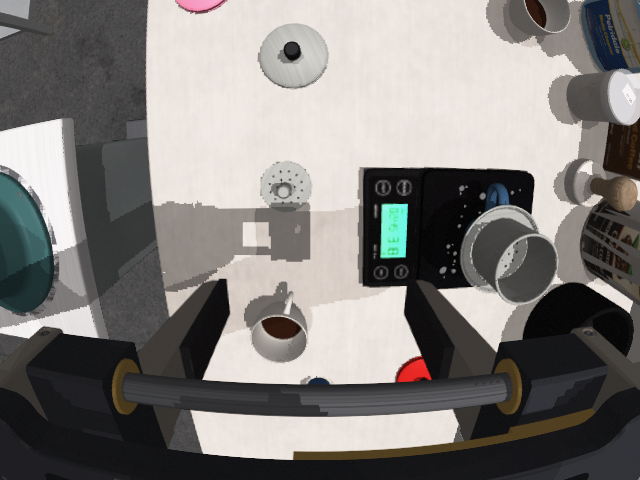

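View pics/scene6.png

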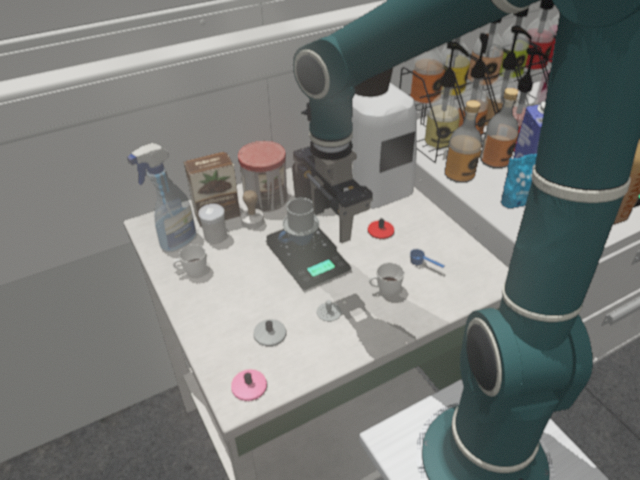

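```bash
python3 -m jog '{"slide":[[0,0.011,-0.016],[0,0.011,-0.016],[0.02,0,0],[0.03,0,0],[0.03,0,0],[0.03,0,0],[0.02,0,0],[0.01,0,0],[0,0,0],[0,0,0]],"angular":[[0,0,0],[0,0,0],[0,0,0],[0,0,0],[0,0,0],[0,0,0],[0,0,0],[0,0,0],[0,0,0],[0,0,0]]}' 0.05; python3 -c "
from go import *
plan([.4245,.0645,.0175],Rd(0))
from h import *
"
```

```text
time: 19.87
tcp_pos: [0.4275, 0.0642, 0.0844]
orientation: [50.5, 90.0, 50.3]
wrist_force: [0.8, -0.3, 0.6]
grip_width: 0.05
t 19.87 tcp [0.4275 0.0642 0.0844] F [ 0.8 -0.3  0.6] w 0.05 j [ 11.2  22.1 -27.8 126.   17.5  35.5 -29.5]
 axes x [ 5.e-04  6.e-04 -1.e+00] y [3.e-03 1.e+00 6.e-04] z [ 1.e+00 -3.e-03  5.e-04]
 world d [-0.003   0.0003 -0.0669]  in tool now [ 0.0669  0.0003 -0.003 ]
 turn rotvec(tool) [-0.003   0.0005 -0.0006] slide after turn [ 0.0669  0.0003 -0.003 ]
```

```bash
python3 -m jog '{"slide":[[0.01,0,-0.003],[0.015,0,0],[0.015,0,0],[0.015,0,0],[0.008,0,0],[0.004,0,0],[0,0,0],[0,0,0],[0,0,0],[0,0,0]],"angular":[[0,0,0],[0,0,0],[0,0,0],[0,0,0],[0,0,0],[0,0,0],[0,0,0],[0,0,0],[0,0,0],[0,0,0]]}'; python3 -m jog '{"slide":[[0,0,0],[0,0,0],[0,0,0],[0,0,0],[0,0,0],[0,0,0],[0,0,0],[0,0,0],[0,0,0],[0,0,0]],"angular":[[0,0,0],[0,0,0],[0,0,0],[0,0,0],[0,0,0],[0,0,0],[0,0,0],[0,0,0],[0,0,0],[0,0,0]]}' 0; python3 -c "
from go import *
plan([.4245,.0645,.0175],Rd(0))
from h import *
"
```

```text
time: 20.7
tcp_pos: [0.424, 0.0639, 0.0177]
orientation: [7.8, 89.9, 7.6]
wrist_force: [0.1, -0.7, 0.2]
grip_width: 0.0501
time: 21.53
tcp_pos: [0.4234, 0.0638, 0.017]
orientation: [43.8, 90.0, 43.7]
wrist_force: [-0.3, -0.2, 0.0]
grip_width: 0.0129
t 21.53 tcp [0.4234 0.0638 0.017 ] F [-0.3 -0.2  0. ] w 0.0129 j [  5.9  29.4 -22.1 128.   24.5  26.5 -35.9]
 axes x [ 1.e-04  1.e-04 -1.e+00] y [3.1e-03 1.0e+00 1.0e-04] z [ 1.0e+00 -3.1e-03  1.0e-04]
 world d [0.0011 0.0007 0.0005]  in tool now [-0.0005  0.0007  0.0011]
 turn rotvec(tool) [-0.0031  0.0001 -0.0001] slide after turn [-0.0005  0.0007  0.0011]
```

```bash
python3 -m jog '{"slide":[[-0.01,0,0],[-0.02,0,0],[-0.02,0,0],[-0.02,0,0],[0,0.02,0.02],[0,0.02,0.028],[0,0.02,0.03],[0,0.018,0.03],[0,0,0],[0,0,0]],"angular":[[0,0,0],[0,0,0],[0,0,0],[0,0,0],[0,0,0],[0,0,0],[0,0,0],[0,0,0],[0,0,0],[0,0,0]]}'; python3 -c "
from go import *
plan([.5315,.1418,.0178],Rd(0))
from h import *
c=r.camera('wrist');cv2.imwrite('pics/wrist7.png',c['color'][:,:,::-1]);np.savez('wrist7.npz',**c)
"
```

```text
time: 22.37
tcp_pos: [0.5322, 0.1426, 0.0873]
orientation: [93.6, 89.9, 93.5]
wrist_force: [0.1, 0.3, -1.5]
grip_width: 0.0128
t 22.37 tcp [0.5322 0.1426 0.0873] F [ 0.1  0.3 -1.5] w 0.0128 j [  2.5  31.1 -26.6 110.3  19.7  43.1 -35.5]
 axes x [-1.0e-04  1.1e-03 -1.0e+00] y [0.0019 1.     0.0011] z [ 1.0e+00 -1.9e-03 -1.0e-04]
 world d [-0.0007 -0.0008 -0.0695]  in tool now [ 0.0695 -0.0009 -0.0007]
 turn rotvec(tool) [-0.0019 -0.0001 -0.0011] slide after turn [ 0.0695 -0.0008 -0.0007]
```

View pics/wrist7.png

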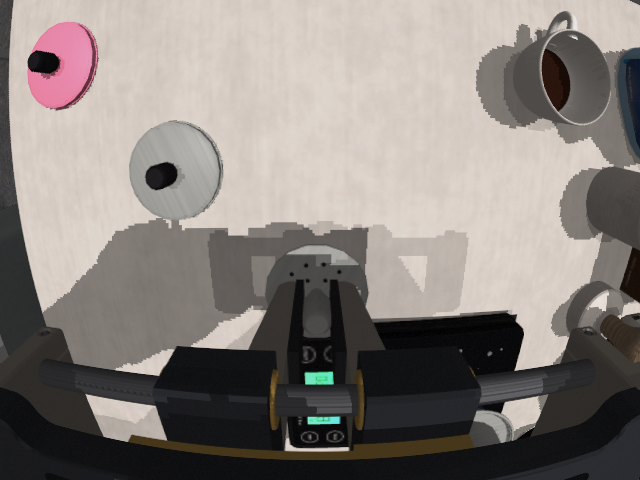

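```bash
python3 -m jog '{"slide":[[0.01,-0.001,-0.0005],[0.015,0,0],[0.015,0,0],[0.015,0,0],[0.008,0,0],[0.004,0,0],[0.002,0,0],[0.001,0,0],[0,0,0],[0,0,0]],"angular":[[0,0,0],[0,0,0],[0,0,0],[0,0,0],[0,0,0],[0,0,0],[0,0,0],[0,0,0],[0,0,0],[0,0,0]]}'; python3 -c "
from go import *
plan([.5315,.1418,.0172],Rd(0))"
```

```text
time: 23.25
tcp_pos: [0.5315, 0.1406, 0.0176]
orientation: [15.5, 89.9, 15.3]
wrist_force: [0.6, -0.2, -0.1]
grip_width: 0.0132
t 23.25 tcp [0.5315 0.1406 0.0176] F [ 0.6 -0.2 -0.1] w 0.0132 j [ -0.2  37.1 -23.  111.8  23.9  35.7 -38.9]
 axes x [ 1.e-03  3.e-04 -1.e+00] y [3.1e-03 1.0e+00 3.0e-04] z [ 1.     -0.0031  0.001 ]
 world d [-0.      0.0012 -0.0004]  in tool now [ 0.0004  0.0012 -0.    ]
 turn rotvec(tool) [-0.0031  0.001  -0.0003] slide after turn [ 0.0004  0.0012 -0.    ]
```

```bash
python3 -m jog '{"slide":[[0,0,0],[0,0,0],[0,0,0],[0,0,0],[-0.01,0,0],[-0.02,0,0],[-0.03,0,0],[-0.03,0,0],[-0.03,0.02,-0.025],[-0.02,0.03,-0.03]],"angular":[[0,0,0],[0,0,0],[0,0,0],[0,0,0],[0,0,0],[0,0,0],[0,0,0],[0,0,0],[0,0,0],[0,0,0]]}' 0.05; python3 -m jog '{"slide":[[0,0.01,-0.03],[0,0,-0.01],[0,0,0],[0,0,0],[0,0,0],[0,0,0],[0,0,0],[0,0,0],[0,0,0],[0,0,0]],"angular":[[0,0,0],[0,0,0],[0,0,0],[0,0,0],[0,0,0],[0,0,0],[0,0,0],[0,0,0],[0,0,0],[0,0,0]]}'; python3 -c "
from go import *
plan([.4345,.1995,.024],Rd(0))
from h import *
for n in ('wrist','top'):
  c=r.camera(n);np.savez(n+'8.npz',**c);cv2.imwrite(f'pics/{n}8.png',c['color'][:,:,::-1])
  X=wcloud(c) if n=='wrist' else cloud(c)
  for nm,a,b in(('press',.5315,.141),('lid',.4345,.1995)):
    q=X[(np.hypot(X[...,0]-a,X[...,1]-b)<.03)&(X[...,2]>.027)&(X[...,2]<.045)]
    if len(q)>5: print(n,nm,len(q),((q.max(0)+q.min(0))/2).round(4),q.mean(0).round(4))
"
```

```text
time: 24.08
tcp_pos: [0.483, 0.185, 0.1566]
orientation: [6.4, 89.7, 5.9]
wrist_force: [0.5, 0.9, 1.0]
grip_width: 0.05
time: 24.92
tcp_pos: [0.4411, 0.1963, 0.1531]
orientation: [168.8, 90.0, 168.6]
wrist_force: [-0.1, 0.2, 0.5]
grip_width: 0.0498
t 24.92 tcp [0.4411 0.1963 0.1531] F [-0.1  0.2  0.5] w 0.0498 j [ -0.7  20.  -32.1 116.8  14.4  47.  -41.2]
 axes x [-4.e-04  1.e-04 -1.e+00] y [3.4e-03 1.0e+00 1.0e-04] z [ 1.0e+00 -3.4e-03 -4.0e-04]
 world d [-0.0066  0.0032 -0.1291]  in tool now [ 0.1291  0.0032 -0.0065]
 turn rotvec(tool) [-0.0034 -0.0004 -0.0001] slide after turn [ 0.1291  0.0032 -0.0066]
wrist press 204 [0.5307 0.1413 0.0313] [0.5299 0.1429 0.0326]
wrist lid 355 [0.4336 0.201  0.033 ] [0.4338 0.202  0.0356]
top press 30 [0.5326 0.1389 0.0322] [0.5328 0.1391 0.0313]
```

View pics/wrist8.png

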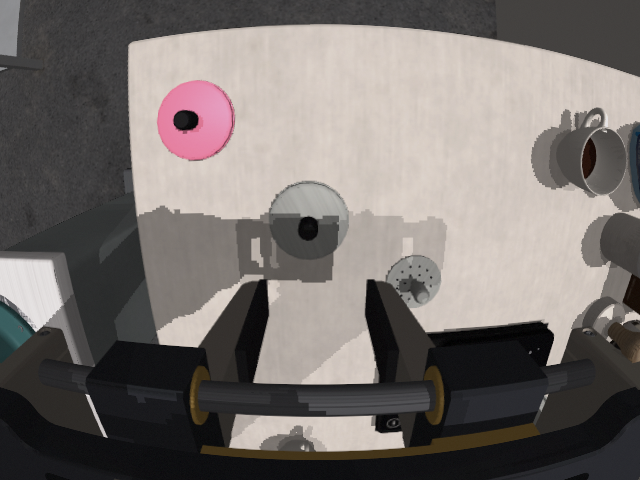

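```bash
python3 -m jog '{"slide":[[0,0.004,-0.007],[0.015,0,0],[0.02,0,0],[0.02,0,0],[0.015,0,0],[0.01,0,0],[0,0,0],[0,0,0],[0,0,0],[0,0,0]],"angular":[[0,0,0],[0,0,0],[0,0,0],[0,0,0],[0,0,0],[0,0,0],[0,0,0],[0,0,0],[0,0,0],[0,0,0]]}'; python3 -c "
from go import *
plan([.434,.2003,.025],Rd(0))"
```

```text
time: 25.85
tcp_pos: [0.4346, 0.2008, 0.0742]
orientation: [22.5, 89.9, 22.3]
wrist_force: [-0.5, 0.1, 0.9]
grip_width: 0.0501
t 25.85 tcp [0.4346 0.2008 0.0742] F [-0.5  0.1  0.9] w 0.0501 j [ -5.2  27.  -28.2 120.3  20.9  37.2 -47.8]
 axes x [ 1.8e-03  7.0e-04 -1.0e+00] y [3.1e-03 1.0e+00 7.0e-04] z [ 1.     -0.0031  0.0018]
 world d [-0.0006 -0.0005 -0.0492]  in tool now [ 0.0492 -0.0006 -0.0006]
 turn rotvec(tool) [-0.0031  0.0018 -0.0007] slide after turn [ 0.0492 -0.0005 -0.0006]
```

```bash
python3 -m jog '{"slide":[[0.01,0,0],[0.015,0,0],[0.012,0,0],[0.008,0,0],[0.004,0,0],[0,0,0],[0,0,0],[0,0,0],[0,0,0],[0,0,0]],"angular":[[0,0,0],[0,0,0],[0,0,0],[0,0,0],[0,0,0],[0,0,0],[0,0,0],[0,0,0],[0,0,0],[0,0,0]]}'; python3 -m jog '{"slide":[[0,0,0],[0,0,0],[0,0,0],[0,0,0],[0,0,0],[0,0,0],[0,0,0],[0,0,0],[0,0,0],[0,0,0]],"angular":[[0,0,0],[0,0,0],[0,0,0],[0,0,0],[0,0,0],[0,0,0],[0,0,0],[0,0,0],[0,0,0],[0,0,0]]}' 0; python3 -c "
from go import *
plan([.6263,.1508,.025],Rd(0))"
```

```text
time: 26.68
tcp_pos: [0.4343, 0.2006, 0.0248]
orientation: [25.2, 89.9, 25.1]
wrist_force: [-0.2, -0.3, -0.1]
grip_width: 0.0504
time: 27.52
tcp_pos: [0.434, 0.2004, 0.0243]
orientation: [45.5, 90.0, 45.4]
wrist_force: [-0.5, -0.2, 0.5]
grip_width: 0.0149
t 27.52 tcp [0.434  0.2004 0.0243] F [-0.5 -0.2  0.5] w 0.0149 j [ -8.4  32.1 -24.6 121.3  25.1  31.4 -51.5]
 axes x [ 1.e-04  1.e-04 -1.e+00] y [3.1e-03 1.0e+00 1.0e-04] z [ 1.0e+00 -3.1e-03  1.0e-04]
 world d [ 0.1923 -0.0496  0.0007]  in tool now [-0.0007 -0.049   0.1925]
 turn rotvec(tool) [-0.0031  0.0001 -0.0001] slide after turn [-0.0007 -0.0496  0.1923]
```

```bash
python3 -m jog '{"slide":[[-0.01,0,0],[-0.02,0,0],[-0.025,0,0],[-0.02,0,0],[0,0,0.025],[0,-0.01,0.03],[0,-0.01,0.035],[0,-0.01,0.035],[0,-0.01,0.035],[0,-0.009,0.032]],"angular":[[0,0,0],[0,0,0],[0,0,0],[0,0,0],[0,0,0],[0,0,0],[0,0,0],[0,0,0],[0,0,0],[0,0,0]]}'; python3 -m jog '{"slide":[[0,0,0],[0,0,0],[0,0,0],[0.01,0,0],[0.01,0,0],[0,0,0],[0,0,0],[0,0,0],[0,0,0],[0,0,0]],"angular":[[0,0,0],[0,0,0],[0,0,0],[0,0,0],[0,0,0],[0,0,0],[0,0,0],[0,0,0],[0,0,0],[0,0,0]]}';python3 -c "
from go import *
plan([.6263,.1508,.025],Rd(0))"
```

```text
time: 28.35
tcp_pos: [0.6276, 0.1496, 0.1]
orientation: [15.5, 90.0, 15.3]
wrist_force: [0.6, -0.3, -1.2]
grip_width: 0.0152
time: 29.18
tcp_pos: [0.6259, 0.151, 0.0797]
orientation: [22.1, 90.0, 21.9]
wrist_force: [0.3, -0.6, -0.0]
grip_width: 0.0151
t 29.18 tcp [0.6259 0.151  0.0797] F [ 0.3 -0.6 -0. ] w 0.0151 j [  1.8  39.  -25.8  97.1  21.3  48.8 -33.3]
 axes x [ 6.e-04  2.e-04 -1.e+00] y [2.9e-03 1.0e+00 2.0e-04] z [ 1.0e+00 -2.9e-03  6.0e-04]
 world d [ 0.0004 -0.0002 -0.0547]  in tool now [ 0.0547 -0.0002  0.0003]
 turn rotvec(tool) [-0.0029  0.0006 -0.0002] slide after turn [ 0.0547 -0.0002  0.0004]
```

```bash
python3 -m jog '{"slide":[[0.01,0,0],[0.015,0,0],[0.015,0,0],[0.008,0,0],[0.004,0,0],[0.002,0,0],[0.001,0,0],[0,0,0],[0,0,0],[0,0,0]],"angular":[[0,0,0],[0,0,0],[0,0,0],[0,0,0],[0,0,0],[0,0,0],[0,0,0],[0,0,0],[0,0,0],[0,0,0]]}';python3 -c "
from go import *
plan([.6263,.1508,.0243],Rd(0))"
```

```text
time: 30.02
tcp_pos: [0.6254, 0.1508, 0.0244]
orientation: [-157.5, 90.0, -157.7]
wrist_force: [-3.0, -0.9, 4.7]
grip_width: 0.0151
t 30.02 tcp [0.6254 0.1508 0.0244] F [-3.  -0.9  4.7] w 0.0151 j [  0.5  43.2 -23.8  98.1  23.5  43.8 -35. ]
 axes x [-8.e-04 -3.e-04 -1.e+00] y [ 3.e-03  1.e+00 -3.e-04] z [ 1.e+00 -3.e-03 -8.e-04]
 world d [ 0.0009 -0.     -0.0001]  in tool now [ 0.0001 -0.      0.0009]
 turn rotvec(tool) [-0.003  -0.0008  0.0003] slide after turn [ 0.0001 -0.      0.0009]
```

```bash
python3 -m jog '{"slide":[[0,0,0],[0,0,0],[0,0,0],[0,0,0],[-0.01,0,0],[-0.02,0,0],[-0.03,0,0],[-0.03,0,0],[-0.03,0,-0.03],[-0.03,0,-0.03]],"angular":[[0,0,0],[0,0,0],[0,0,0],[0,0,0],[0,0,0],[0,0,0],[0,0,0],[0,0,0],[0,0,0],[0,0,0]]}' 0.05; python3 -c "
from go import *
plan([.45,-.15,.2],Rd(0))
from h import *
for n in ('wrist','top'):
  c=r.camera(n);np.savez(n+'9.npz',**c);cv2.imwrite(f'pics/{n}9.png',c['color'][:,:,::-1])
  X=wcloud(c) if n=='wrist' else cloud(c)
  for nm,a,b in(('press',.5315,.141),('lid',.6255,.151)):
    q=X[(np.hypot(X[...,0]-a,X[...,1]-b)<.03)&(X[...,2]>.027)&(X[...,2]<.045)]
    if len(q)>5: print(n,nm,len(q),((q.max(0)+q.min(0))/2).round(4),q.mean(0).round(4))
"
cat > kin.py <<'E'
import numpy as np
from scipy.spatial.transform import Rotation as Ro
from scipy.optimize import least_squares
D=[([65.661,26.835,-.666,91.881,.344,61.388,-3.225],[.242,-.603,.225]),([74.4,22.7,-12.9,82.8,5.1,75.1,61.6],[.242,-.603,.3452]),([44.2,26.2,-21.8,98.8,11.3,57.,17.9],[.5204,-.3108,.1978]),([39.8,39.6,-17.5,104.2,17.7,39.,11.9],[.5239,-.3002,.0197]),
([12.1,34,-23,98.6,16.4,51,-17],[.6263,.0186,.1191]),([-13.2,42.2,-23,98.7,22.4,43.6,-47.2],[.5715,.2879,.0297]),([18.5,11,-30.9,116.1,6.9,54.6,-16.1],[.4566,.042,.2244]),([5.9,29.4,-22.1,128,24.5,26.5,-35.9],[.4234,.0638,.017]),([.5,43.2,-23.8,98.1,23.5,43.8,-35],[.6254,.1508,.0244]),([-8.4,32.1,-24.6,121.3,25.1,31.4,-51.5],[.434,.2004,.0243])]
def fk(q,p,sg):
    h,l1,l2,l3,a1,a2,a3=p
    q=np.radians(q)*sg
    Rz=lambda t:Ro.from_euler("z",t);Ry=lambda t:Ro.from_euler("y",t)
    R=Rz(q[0]);P=R.apply([0,0,h]);R=R*Ry(q[1]);R=R*Rz(q[2]);P=P+R.apply([a1,0,l1]);R=R*Ry(q[3]);R=R*Rz(q[4]);P=P+R.apply([a2,0,l2]);R=R*Ry(q[5]);R=R*Rz(q[6]);P=P+R.apply([a3,0,l3])
    return P,R
E
python3 - <<'E'
from kin import *
import itertools
best=[]
for s in itertools.product([1,-1],repeat=3):
    sg=np.array([-1,1,s[0],1,s[1],1,s[2]])
    f=lambda p:np.concatenate([fk(q,p,sg)[0]-t for q,t in D])
    s_=least_squares(f,[.3,.4,.4,.25,0,0,0],max_nfev=200);best.append((np.abs(s_.fun).max(),sg.tolist(),s_.x.round(4).tolist()))
for b in sorted(best,key=lambda b:b[0])[:4]:print(b)
b=sorted(best,key=lambda b:b[0])[0]
for q,t in D[:4]:print(fk(q,b[2],b[1])[1].as_matrix().round(2).tolist())
E
```

```text
time: 30.85
tcp_pos: [0.567, 0.151, 0.1749]
orientation: [36.9, 89.9, 36.6]
wrist_force: [1.0, -0.0, 0.6]
grip_width: 0.0499
t 30.85 tcp [0.567  0.151  0.1749] F [ 1.  -0.   0.6] w 0.0499 j [  4.8  27.5 -29.9 102.1  16.4  54.6 -32.1]
 axes x [ 1.1e-03  8.0e-04 -1.0e+00] y [4.3e-03 1.0e+00 8.0e-04] z [ 1.     -0.0043  0.0011]
 world d [-0.117  -0.301   0.0251]  in tool now [-0.0255 -0.3015 -0.1157]
 turn rotvec(tool) [-0.0043  0.0011 -0.0008] slide after turn [-0.0251 -0.301  -0.117 ]
wrist press 203 [0.5315 0.1413 0.0312] [0.5317 0.1425 0.0327]
wrist lid 293 [0.6245 0.1513 0.0332] [0.6239 0.1524 0.0355]
(np.float64(0.026364905430646846), [-1, 1, -1, 1, 1, 1, -1], [-0.1014, 0.5276, 0.4801, -0.0928, -0.0074, 0.0069, 0.0093])
(np.float64(0.026787275735271954), [-1, 1, -1, 1, -1, 1, -1], [1.7099, 0.608, 0.4755, 1.7756, -0.0214, 0.0414, 0.0089])
(np.float64(0.027672440928043884), [-1, 1, -1, 1, -1, 1, 1], [2.1638, 0.6078, 0.4754, 2.2313, -0.0317, 0.0454, -0.0057])
(np.float64(0.02823149622050053), [-1, 1, -1, 1, 1, 1, 1], [-0.0968, 0.5239, 0.4779, -0.0876, -0.0193, 0.0111, -0.0111])
[[-0.37, 0.93, 0.01], [0.93, 0.37, 0.01], [0.0, 0.01, -1.0]]
[[-0.99, 0.03, 0.15], [0.04, 1.0, 0.08], [-0.15, 0.09, -0.99]]
[[-0.97, 0.2, 0.14], [0.23, 0.93, 0.29], [-0.07, 0.32, -0.95]]
[[-0.88, 0.44, 0.16], [0.47, 0.82, 0.34], [0.02, 0.38, -0.93]]
```

View pics/wrist9.png

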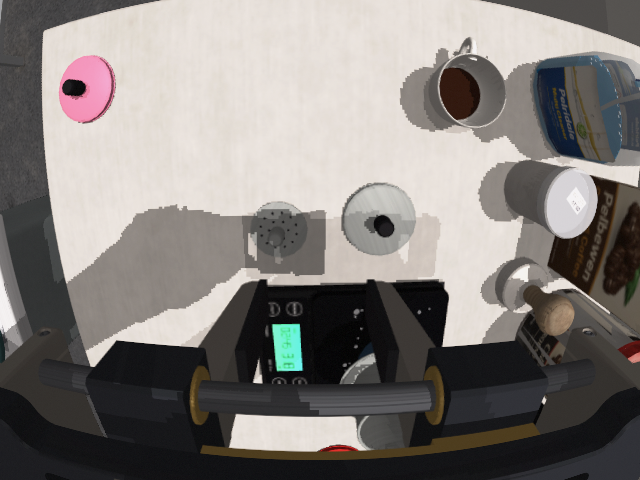

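```bash
python3 -m jog '{"slide":[[-0.02,-0.015,-0.02],[-0.01,-0.035,-0.012],[0,-0.035,-0.012],[0,-0.035,-0.012],[0,-0.035,-0.012],[0,-0.035,-0.012],[0,-0.035,-0.012],[0,-0.035,-0.012],[0,-0.03,-0.012],[0,-0.02,0]],"angular":[[0,0,0],[0,0,0],[0,0,0],[0,0,0],[0,0,0],[0,0,0],[0,0,0],[0,0,0],[0,0,0],[0,0,0]]}';
python3 - <<'E'
from h import *
from go import *
plan([.43,-.21,.2],Rd(-67))
def an(c,mask,f,nm):
    v,u=np.where(mask);q=np.array([f(c,x,y,.026)[:2] for x,y in zip(u,v)])
    h=q[q[:,0]<.43]
    l=cv2.fitLine(h.astype(np.float32),cv2.DIST_HUBER,0,.001,.001).ravel();d=l[:2]*np.sign(l[0])
    t=(q-l[2:])@d;n=(q-l[2:])@np.array([-d[1],d[0]])
    print(nm,len(q),"handle",l[2:].round(4),"yaw",np.degrees(np.arctan2(d[1],d[0])).round(1),"t",t.min().round(4),t.max().round(4),"len",np.ptp(t).round(4))
    b=q[t>t.max()-.036];nb=n[t>t.max()-.036];print("  bowl n range",nb.min().round(4),nb.max().round(4),"handle n",n[t<t.min()+.03].min().round(4),n[t<t.min()+.03].max().round(4))
    # scoop axis: end->bowl ; grip at end+30mm; bowl at end+70
    e=l[2:]+d*t.min();bc=l[2:]+d*(t.max()-.018);print("  end",e.round(4),"bowl",bc.round(4),"grip(by end)",(e+.03*d).round(4),"grip(by bowl)",(bc-.04*d).round(4))
c=dict(np.load("wrist1.npz"));hsv=cv2.cvtColor(c["color"],cv2.COLOR_RGB2HSV);W=wcloud(c)
b=((hsv[...,0]>98)&(hsv[...,0]<125)&(hsv[...,1]>110));b[:70]=0;b[128:]=0;b[:,:215]=0;b[:,300:]=0
an(c,b,wpx2w,"wrist")
c=dict(np.load("top0.npz"));hsv=cv2.cvtColor(c["color"],cv2.COLOR_RGB2HSV)
b=((hsv[...,0]>98)&(hsv[...,0]<125)&(hsv[...,1]>100));b[:280]=0;b[330:]=0;b[:,:385]=0;b[:,420:]=0
an(c,b,px2w,"top")
c=dict(np.load("scene0.npz"));hsv=cv2.cvtColor(c["color"],cv2.COLOR_RGB2HSV)
b=((hsv[...,0]>98)&(hsv[...,0]<125)&(hsv[...,1]>80));b[:245]=0;b[278:]=0;b[:,:405]=0;b[:,450:]=0
an(c,b,px2w,"scene")
E
```

```text
time: 31.78
tcp_pos: [0.4476, -0.1624, 0.2032]
orientation: [-135.8, 89.9, -136.2]
wrist_force: [0.7, -0.4, 0.2]
grip_width: 0.0503
t 31.78 tcp [ 0.4476 -0.1624  0.2032] F [ 0.7 -0.4  0.2] w 0.0503 j [ 38.4  13.8 -25.6 115.4   7.6  52.4   8.4]
 axes x [-0.0015 -0.0014 -1.    ] y [ 0.0073  1.     -0.0014] z [ 1.     -0.0073 -0.0015]
 world d [-0.0176 -0.0476 -0.0032]  in tool now [ 0.0033 -0.0477 -0.0172]
 turn rotvec(tool) [ 1.1621e+00 -5.0000e-04  2.1000e-03] slide after turn [ 0.0032 -0.0348  0.037 ]
wrist 868 handle [ 0.4127 -0.2133] yaw 24.3 t -0.02 0.0668 len 0.0868
  bowl n range -0.0178 0.0157 handle n -0.0052 0.005
  end [ 0.3944 -0.2216] bowl [ 0.4571 -0.1932] grip(by end) [ 0.4218 -0.2092] grip(by bowl) [ 0.4207 -0.2097]
top 297 handle [ 0.4119 -0.215 ] yaw 23.3 t -0.0189 0.066 len 0.0849
  bowl n range -0.0162 0.0163 handle n -0.005 0.0048
  end [ 0.3946 -0.2225] bowl [ 0.456 -0.196] grip(by end) [ 0.4221 -0.2106] grip(by bowl) [ 0.4193 -0.2118]
scene 57 handle [ 0.4113 -0.2134] yaw 22.1 t -0.0141 0.0521 len 0.0662
  bowl n range -0.0048 0.0169 handle n -0.0028 0.0017
  end [ 0.3982 -0.2187] bowl [ 0.4429 -0.2006] grip(by end) [ 0.426  -0.2074] grip(by bowl) [ 0.4058 -0.2156]
```

```bash
python3 -m jog '{"slide":[[0,0,0],[0,0,0],[0,0,0],[0,0,0],[0,0,0],[0,0,0],[0,0,0],[0,0,0],[0,0,0],[0,0,0]],"angular":[[0.115,0,0],[0.115,0,0],[0.115,0,0],[0.115,0,0],[0.115,0,0],[0.115,0,0],[0.115,0,0],[0.115,0,0],[0.115,0,0],[0.1,0,0]]}' 0.035; python3 -m jog '{"slide":[[0,0,0],[0,0,0],[0,0,0],[0,0,0],[0,0,0],[0,0,0],[0,0,0],[0,0,0],[0,0,0],[0,0,0]],"angular":[[0,0,0.06],[0,0,0.07],[0,0,0.07],[0,0,0.07],[0,0,0.05],[0,0,0.03],[0,0,0],[0,0,0],[0,0,0],[0,0,0]]}'
python3 -c "
from go import *
plan([.4117,-.2143,.0207],Rd(-66,20))"
```

```text
time: 32.62
tcp_pos: [0.4502, -0.1589, 0.2033]
orientation: [43.1, 90.0, -22.4]
wrist_force: [0.2, -0.1, 0.3]
grip_width: 0.035
time: 33.45
tcp_pos: [0.4506, -0.1584, 0.2034]
orientation: [90.0, 69.9, 24.8]
wrist_force: [0.3, -0.2, 0.4]
grip_width: 0.035
t 33.45 tcp [ 0.4506 -0.1584  0.2034] F [ 0.3 -0.2  0.4] w 0.035 j [ 43.6   7.6 -19.3 125.3 -21.7  36.3 -24.1]
 axes x [ 0.3112  0.1439 -0.9394] y [0.8523 0.395  0.3429] z [ 4.204e-01 -9.073e-01  3.000e-04]
 world d [-0.0389 -0.0559 -0.1827]  in tool now [ 0.1515 -0.1179  0.0343]
 turn rotvec(tool) [ 0.0142 -0.0049 -0.0009] slide after turn [ 0.1518 -0.1172  0.0353]
```

```bash
python3 -m jog '{"slide":[[0,0,0],[0,0,0],[0,0,0],[0,-0.03,0.01],[0,-0.03,0.01],[0,-0.018,0.014],[0,0,0],[0,0,0],[0,0,0],[0,0,0]],"angular":[[0.007,0,-0.035],[0.007,-0.005,-0.035],[0,0,-0.035],[0,0,0],[0,0,0],[0,0,0],[0,0,0],[0,0,0],[0,0,0],[0,0,0]]}'
python3 -c "
from go import *
plan([.4114,-.2145,.0206],Rd(-66,14))"
```

```text
time: 34.28
tcp_pos: [0.3955, -0.2195, 0.1846]
orientation: [89.8, 75.9, 23.9]
wrist_force: [0.1, -0.0, 0.3]
grip_width: 0.0353
t 34.28 tcp [ 0.3955 -0.2195  0.1846] F [ 0.1 -0.   0.3] w 0.0353 j [ 46.9   8.5 -14.9 125.5 -15.   39.3 -22.5]
 axes x [ 0.2221  0.0985 -0.97  ] y [0.8855 0.3959 0.243 ] z [ 4.08e-01 -9.13e-01  7.00e-04]
 world d [ 0.0159  0.005  -0.164 ]  in tool now [ 0.1631 -0.0238  0.0018]
 turn rotvec(tool) [ 0.0015  0.0004 -0.0011] slide after turn [ 0.1631 -0.0236  0.0019]
```

```bash
python3 -m jog '{"slide":[[0.01,-0.012,0.001],[0.02,-0.012,0.001],[0.02,0,0],[0.02,0,0],[0.02,0,0],[0.015,0,0],[0.01,0,0],[0,0,0],[0,0,0],[0,0,0]],"angular":[[0,0,0],[0,0,0],[0,0,0],[0,0,0],[0,0,0],[0,0,0],[0,0,0],[0,0,0],[0,0,0],[0,0,0]]}'
python3 -c "
from go import *
plan([.4114,-.2145,.0206],Rd(-66,14))
from h import *
c=r.camera('wrist');np.savez('wrist10.npz',**c);cv2.imwrite('pics/wrist10.png',c['color'][:,:,::-1])
c=r.camera('scene');np.savez('scene10.npz',**c);cv2.imwrite('pics/scene10.png',cv2.resize(c['color'][200:330,330:500,::-1],None,fx=4,fy=4,interpolation=cv2.INTER_CUBIC))"
```

```text
time: 35.12
tcp_pos: [0.4002, -0.2202, 0.0675]
orientation: [89.7, 75.9, 23.7]
wrist_force: [0.8, -0.7, 0.7]
grip_width: 0.0352
t 35.12 tcp [ 0.4002 -0.2202  0.0675] F [ 0.8 -0.7  0.7] w 0.0352 j [ 45.9  22.1 -15.1 129.5 -16.3  21.9 -19. ]
 axes x [ 0.2226  0.0979 -0.97  ] y [0.886  0.3948 0.2431] z [ 0.4068 -0.9135  0.0011]
 world d [ 0.0112  0.0057 -0.0469]  in tool now [ 0.0486  0.0007 -0.0007]
 turn rotvec(tool) [ 0.0003  0.0011 -0.0013] slide after turn [ 0.0486  0.0008 -0.0007]
```

View pics/wrist10.png

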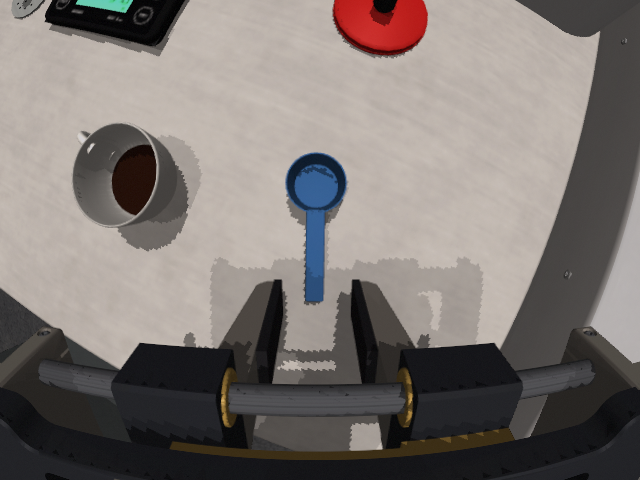

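View pics/scene10.png

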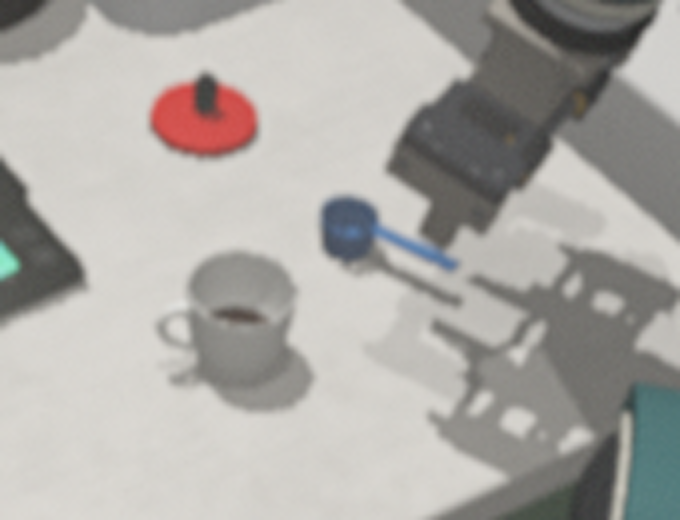

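```bash
python3 -m jog '{"slide":[[0.01,0.0008,-0.0007],[0.015,0,0],[0.012,0,0],[0.007,0,0],[0.0045,0,0],[0,0,0],[0,0,0],[0,0,0],[0,0,0],[0,0,0]],"angular":[[0,0,0],[0,0,0],[0,0,0],[0,0,0],[0,0,0],[0,0,0],[0,0,0],[0,0,0],[0,0,0],[0,0,0]]}'
python3 -c "
from go import *
plan([.4114,-.2145,.0206],Rd(-66,14))
from h import *
c=r.camera('wrist');np.savez('wrist11.npz',**c);cv2.imwrite('pics/wrist11.png',c['color'][:,:,::-1])"
```

```text
time: 36.05
tcp_pos: [0.4109, -0.215, 0.0205]
orientation: [89.7, 75.9, 23.7]
wrist_force: [-0.2, 0.5, 1.4]
grip_width: 0.0344
t 36.05 tcp [ 0.4109 -0.215   0.0205] F [-0.2  0.5  1.4] w 0.0344 j [ 44.5  28.7 -15.3 129.5 -16.4  15.2 -18.9]
 axes x [ 0.2225  0.0974 -0.9701] y [0.8865 0.3938 0.2429] z [ 0.4057 -0.914   0.0012]
 world d [0.0005 0.0005 0.0001]  in tool now [ 0.0001  0.0006 -0.0003]
 turn rotvec(tool) [-0.0008  0.0015 -0.001 ] slide after turn [ 0.0001  0.0006 -0.0003]
```

View pics/wrist11.png

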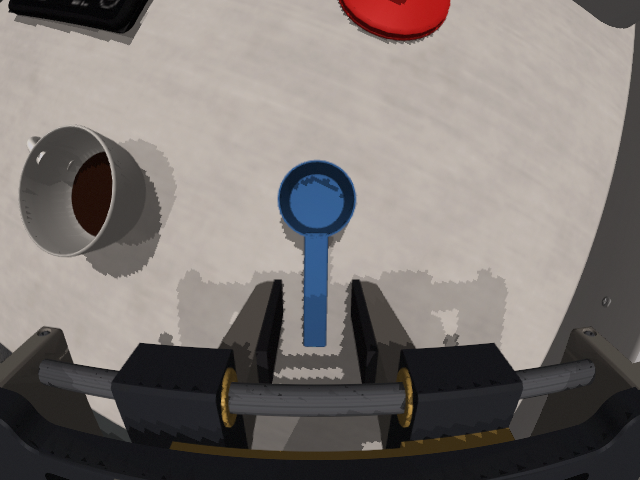

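```bash
python3 -m jog '{"slide":[[0,0,0],[0,0,0],[0,0,0],[0,0,0],[0,0,0],[0,0,0],[0,0,0],[0,0,0],[0,0,0],[0,0,0]],"angular":[[0,0,0],[0,0,0],[0,0,0],[0,0,0],[0,0,0],[0,0,0],[0,0,0],[0,0,0],[0,0,0],[0,0,0]]}' 0
python3 -m jog '{"slide":[[-0.01,0,0],[-0.02,0.005,0],[-0.03,0.01,0],[-0.03,0.01,0],[-0.03,0.01,0],[-0.02,0,0],[0,0,0],[0,0,0],[0,0,0],[0,0,0]],"angular":[[0,0,0],[0,0,0],[0,0,0],[0,0,0],[0,0,0],[0,0,0],[0,0,0],[0,0,0],[0,0,0],[0,0,0]]}'
python3 -c "
from go import *
plan([.4114,-.2145,.16],Rd(-88.8,14))
from h import *
c=r.camera('wrist');np.savez('wrist12.npz',**c);cv2.imwrite('pics/wrist12.png',c['color'][:,:,::-1])"
```

```text
time: 36.93
tcp_pos: [0.4108, -0.2147, 0.0201]
orientation: [89.9, 76.0, 23.9]
wrist_force: [-0.7, 0.0, 0.3]
grip_width: 0.0101
time: 37.77
tcp_pos: [0.4099, -0.2141, 0.1632]
orientation: [90.4, 76.0, 24.4]
wrist_force: [0.2, 0.1, 0.7]
grip_width: 0.0099
t 37.77 tcp [ 0.4099 -0.2141  0.1632] F [0.2 0.1 0.7] w 0.0099 j [ 43.4  11.4 -13.2 125.6 -15.1  36.1 -23.9]
 axes x [ 0.2198  0.0996 -0.9704] y [0.8871 0.3936 0.2413] z [ 0.406  -0.9139 -0.0018]
 world d [ 0.0015 -0.0004 -0.0032]  in tool now [0.0034 0.0004 0.001 ]
 turn rotvec(tool) [ 0.3849 -0.0977  0.0009] slide after turn [0.0035 0.0007 0.0004]
```

View pics/wrist12.png

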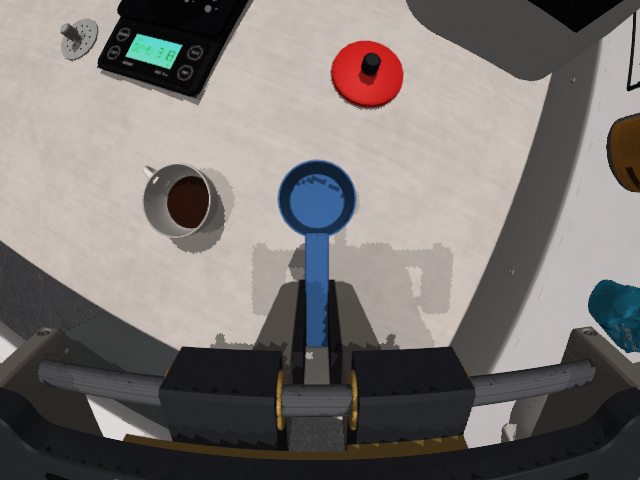

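```bash
python3 -m jog '{"slide":[[0,0,0],[0,0,0],[0,0,0],[0,0,0],[0,0,0],[0,0,0],[0,0,0],[0,0,0],[0,0,0],[0,0,0]],"angular":[[0.055,-0.014,0],[0.055,-0.014,0],[0.055,-0.014,0],[0.055,-0.014,0],[0.055,-0.014,0],[0.055,-0.014,0],[0.055,-0.0137,0],[0,0,0],[0,0,0],[0,0,0]]}'
python3 -c "
from go import *
plan([.520,-.0925,.09],Rd(-88.8,14))
from h import *
c=r.camera('wrist');W=wcloud(c)
p=np.array(r.sense()['tcp_pos'])
q=W[(W[...,2]>p[2]-.006)&(W[...,2]<p[2]+.012)&(np.hypot(W[...,0]-p[0]-.051,W[...,1]-p[1]-.002)<.03)&(W[...,0]>p[0]+.032)]
print(len(q),(lsq(q[:,:2],[p[0]+.051,p[1],.017])-[*p[:2],0]).round(4),q[:,2].min()-p[2],q[:,2].max()-p[2])
"
```

```text
time: 38.65
tcp_pos: [0.4106, -0.2145, 0.1638]
orientation: [89.8, 76.0, 1.0]
wrist_force: [-0.4, 0.4, -0.1]
grip_width: 0.0098
t 38.65 tcp [ 0.4106 -0.2145  0.1638] F [-0.4  0.4 -0.1] w 0.0098 j [ 36.4   8.9  -9.  128.5 -10.4  30.8 -52.6]
 axes x [ 0.242   0.0044 -0.9703] y [0.97   0.0218 0.2421] z [ 0.0222 -0.9998  0.001 ]
 world d [ 0.1094  0.122  -0.0738]  in tool now [ 0.0986  0.0909 -0.1196]
 turn rotvec(tool) [ 0.0015  0.0007 -0.0002] slide after turn [ 0.0987  0.0908 -0.1197]
1712 [0.0512 0.0016 0.0168] -0.0059982246847868625 0.007445229034973827
```

```bash
python3 -m jog '{"slide":[[0,0.005,-0.02],[0,0.01,-0.03],[0,0.015,-0.03],[0,0.02,-0.03],[0.01,0.02,-0.01],[0.02,0.02,0],[0.02,0,0],[0.02,0,0],[0.015,0,0],[0.01,0,0]],"angular":[[0,0,0],[0,0,0],[0,0,0],[0,0,0],[0,0,0],[0,0,0],[0,0,0],[0,0,0],[0,0,0],[0,0,0]]}'
python3 -c "
from go import *
plan([.580,-.0927,.0215],Rd(-88.8,14))"
```

```text
time: 39.53
tcp_pos: [0.5181, -0.0925, 0.0919]
orientation: [89.7, 76.1, 1.0]
wrist_force: [-0.4, 0.3, -0.7]
grip_width: 0.01
t 39.53 tcp [ 0.5181 -0.0925  0.0919] F [-0.4  0.3 -0.7] w 0.01 j [ 16.6  21.4 -10.3 124.5   4.9  20.7 -85.7]
 axes x [ 0.2406  0.0041 -0.9706] y [0.9704 0.0208 0.2406] z [ 0.0212 -0.9998  0.0011]
 world d [ 0.0619 -0.0002 -0.0704]  in tool now [0.0833 0.0431 0.0014]
 turn rotvec(tool) [0.0005 0.001  0.0014] slide after turn [0.0833 0.043  0.0015]
```

```bash
python3 -m jog '{"slide":[[0.01,0,0.0015],[0.02,0,0],[0.02,0,0],[0.01,0.01,0],[0,0.015,0],[0,0.013,0],[0.01,0.005,0],[0.005,0,0],[0,0,0],[0,0,0]],"angular":[[0,0,0],[0,0,0],[0,0,0],[0,0,0],[0,0,0],[0,0,0],[0,0,0],[0,0,0],[0,0,0],[0,0,0]]}'
python3 -c "
from go import *
plan([.580,-.0927,.0207],Rd(-88.8,14))
from h import *
c=r.camera('wrist');np.savez('wrist13.npz',**c);cv2.imwrite('pics/wrist13.png',c['color'][:,:,::-1])
c=r.camera('scene');np.savez('scene13.npz',**c);cv2.imwrite('pics/scene13.png',cv2.resize(c['color'][150:330,180:450,::-1],None,fx=2.9,fy=2.9,interpolation=cv2.INTER_CUBIC))"
```

```text
time: 40.37
tcp_pos: [0.5771, -0.093, 0.0305]
orientation: [89.6, 76.1, 0.8]
wrist_force: [-0.8, 0.6, -0.9]
grip_width: 0.0097
t 40.37 tcp [ 0.5771 -0.093   0.0305] F [-0.8  0.6 -0.9] w 0.0097 j [ 12.8  31.9  -7.2 118.1   6.7  16.5 -87.9]
 axes x [ 0.2406  0.0035 -0.9706] y [0.9704 0.0204 0.2406] z [ 0.0207 -0.9998  0.0015]
 world d [ 0.0029  0.0003 -0.0098]  in tool now [ 0.0102  0.0004 -0.0002]
 turn rotvec(tool) [0.0001 0.0015 0.0013] slide after turn [ 0.0102  0.0004 -0.0002]
```

View pics/wrist13.png

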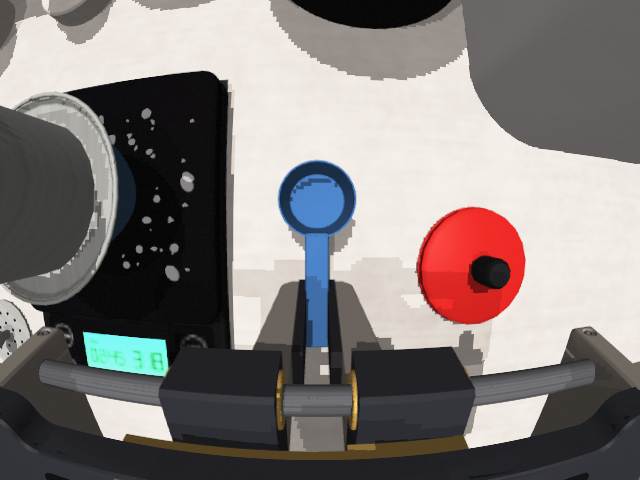

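View pics/scene13.png

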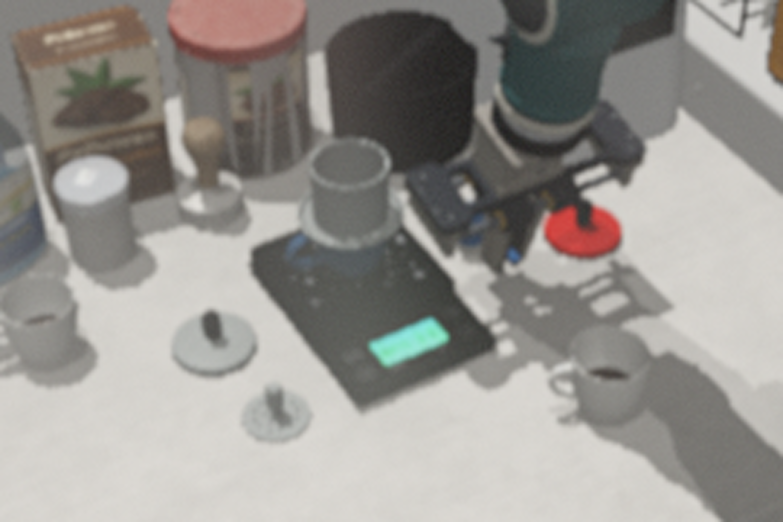

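Clear of the brewer and the red lid. I lower the last 10 mm slowly and release.

```bash
python3 -m jog '{"slide":[[0.003,0,0],[0.003,0,0],[0.002,0,0],[0.001,0,0],[0.001,0,0],[0,0,0],[0,0,0],[0,0,0],[0,0,0],[0,0,0]],"angular":[[0,0,0],[0,0,0],[0,0,0],[0,0,0],[0,0,0],[0,0,0],[0,0,0],[0,0,0],[0,0,0],[0,0,0]]}'
python3 -c "
from go import *
plan([.580,-.0927,.0204],Rd(-88.8,14))"
```

```text
time: 41.3
tcp_pos: [0.5811, -0.0929, 0.022]
orientation: [89.6, 75.9, 0.8]
wrist_force: [0.1, 0.6, 0.5]
grip_width: 0.0101
t 41.3 tcp [ 0.5811 -0.0929  0.022 ] F [0.1 0.6 0.5] w 0.0101 j [ 12.5  33.   -6.9 117.8   6.9  15.5 -88.1]
 axes x [ 0.2432  0.0033 -0.97  ] y [0.9698 0.0206 0.2432] z [ 0.0208 -0.9998  0.0018]
 world d [-0.0011  0.0002 -0.0016]  in tool now [ 0.0013 -0.0014 -0.0002]
 turn rotvec(tool) [ 0.0003  0.0018 -0.0013] slide after turn [ 0.0013 -0.0014 -0.0002]
```

```bash
python3 -m jog '{"slide":[[0.0008,-0.0007,0],[0.0008,-0.0007,0],[0,0,0],[0,0,0],[0,0,0],[0,0,0],[0,0,0],[0,0,0],[0,0,0],[0,0,0]],"angular":[[0,0,0],[0,0,0],[0,0,0],[0,0,0],[0,0,0],[0,0,0],[0,0,0],[0,0,0],[0,0,0],[0,0,0]]}'
python3 -m jog '{"slide":[[0,0,0],[0,0,0],[0,0,0],[0,0,0],[0,0,0],[0,0,0],[0,0,0],[0,0,0],[0,0,0],[0,0,0]],"angular":[[0,0,0],[0,0,0],[0,0,0],[0,0,0],[0,0,0],[0,0,0],[0,0,0],[0,0,0],[0,0,0],[0,0,0]]}' 0.035
python3 -m jog '{"slide":[[-0.01,0,0],[-0.02,-0.005,0],[-0.02,-0.01,0],[-0.03,-0.02,0],[-0.03,-0.02,0],[-0.03,-0.02,0],[-0.03,-0.02,0],[-0.03,-0.01,0],[0,0,0],[0,0,0]],"angular":[[0,0,0],[0,0,0],[0,0,0],[0,0,0],[0,0,0],[0,0,0],[0,0,0],[0,0,0],[0,0,0],[0,0,0]]}'
python3 -c "
from go import *
plan([.580,-.0927,.0204],Rd(-88.8,14))
from h import *
for n in('wrist','top','scene'):
  c=r.camera(n);np.savez(n+'14.npz',**c);cv2.imwrite(f'pics/{n}14.png',c['color'][:,:,::-1])"
```

```text
time: 42.13
tcp_pos: [0.5801, -0.0929, 0.02]
orientation: [89.6, 75.9, 0.8]
wrist_force: [-0.7, 0.1, 0.3]
grip_width: 0.0098
time: 42.97
tcp_pos: [0.58, -0.0929, 0.02]
orientation: [89.6, 75.9, 0.8]
wrist_force: [0.3, 0.1, 0.4]
grip_width: 0.0349
time: 43.8
tcp_pos: [0.4301, -0.0964, 0.1907]
orientation: [89.0, 75.7, 0.2]
wrist_force: [0.4, -0.2, -0.7]
grip_width: 0.0351
t 43.8 tcp [ 0.4301 -0.0964  0.1907] F [ 0.4 -0.2 -0.7] w 0.0351 j [ 25.    3.2 -15.2 130.5  -3.1  32.3 -76.5]
 axes x [ 2.477e-01  9.000e-04 -9.688e-01] y [0.9686 0.0201 0.2477] z [ 0.0196 -0.9998  0.0041]
 world d [ 0.1499  0.0037 -0.1703]  in tool now [ 0.2021  0.1031 -0.0015]
 turn rotvec(tool) [-0.0003  0.0043 -0.0059] slide after turn [ 0.2015  0.1043 -0.0006]
```

View pics/wrist14.png

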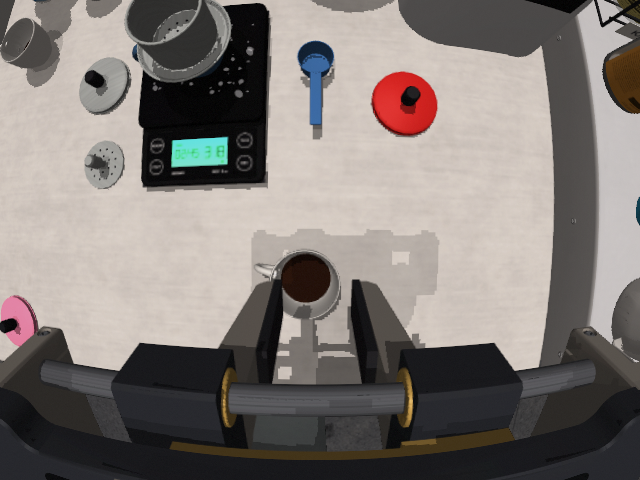

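View pics/top14.png

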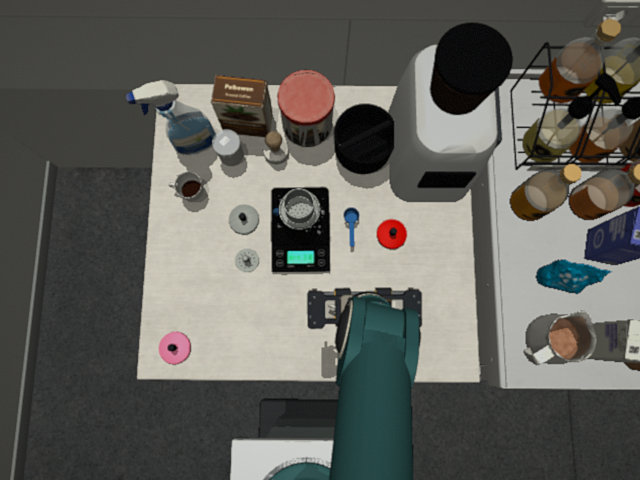

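```bash
python3 - <<'E'
from h import *
from scale import outline
C=None
for n in("wrist","top","scene"):
    c=dict(np.load(n+"14.npz"));X=wcloud(c) if n=="wrist" else cloud(c);f=wpx2w if n=="wrist" else px2w
    if n!="wrist":
        print(n,"scale",np.round(outline(c,(.629,.021,.02))[:3],4))
    def knob(nm,a,b,z0,z1,R=.03):
        q=X[(np.hypot(X[...,0]-a,X[...,1]-b)<R)&(X[...,2]>z0)&(X[...,2]<z1)]
        if len(q)>5:print(n,nm,len(q),((q.max(0)+q.min(0))/2).round(4))
    knob("press",.5315,.141,.025,.045);knob("lid",.6255,.151,.028,.045)
    q=X[(np.hypot(X[...,0]-.629,X[...,1]-.021)<.045)&(X[...,2]>.128)&(X[...,2]<.145)]
    if len(q)>20:print(n,"brewer",lsq(q[:,:2],[.629,.021,.03]).round(4),np.median(q[:,2]).round(4))
    hsv=cv2.cvtColor(c["color"],cv2.COLOR_RGB2HSV)
    m=(hsv[...,0]>98)&(hsv[...,0]<125)&(hsv[...,1]>90)&(X[...,0]>.53)&(X[...,0]<.67)&(X[...,1]<-.06)&(X[...,1]>-.125)&(X[...,2]>-.005)
    v,u=np.where(m);q=np.array([f(c,a,b,.026)[:2] for a,b in zip(u,v)])
    if len(q)>20:
        h=q[q[:,0]<.605];l=cv2.fitLine(h.astype(np.float32),cv2.DIST_HUBER,0,.001,.001).ravel();b=q[q[:,0]>.62]
        print(n,"scoop",len(q),"x",q[:,0].min().round(4),q[:,0].max().round(4),"bowl y",b[:,1].min().round(4),b[:,1].max().round(4),"handle yaw",np.degrees(np.arctan(l[1]/l[0])).round(2))
    if n=="wrist":
        g=cv2.cvtColor(c["color"],cv2.COLOR_RGB2GRAY).astype(float)
        Rr=[]
        for v in range(40,170,6):
            p=g[v,250:285];k=(p[1:]-p[:-1]).argmax();Rr.append(wpx2w(c,250+k+.5,v,.029 if v<110 else .016)[:2])
        Rr=np.array(Rr);l=cv2.fitLine(Rr.astype(np.float32),cv2.DIST_HUBER,0,.001,.001).ravel();print("right edge",Rr[[0,5,12,20]].round(4).tolist(),l.round(3))
    for nm,a,b in(("wa",.418,-.0867),("wb",.6907,.269)):
        q=X[(np.hypot(X[...,0]-a,X[...,1]-b)<.035)&(X[...,2]>.05)&(X[...,2]<.062)]
        if len(q)>30:print(n,nm,lsq(q[:,:2],[a,b,.03]).round(4))
E
```

```text
wrist press 142 [0.531  0.1397 0.0305]
wrist lid 165 [0.6246 0.1493 0.0334]
wrist brewer [0.6269 0.0213 0.0299] 0.1344
wrist scoop 1548 x 0.561 0.6488 bowl y -0.1089 -0.0748 handle yaw 1.22
right edge [[0.6486, -0.0445], [0.615, -0.0492], [0.5757, -0.0446], [0.5278, -0.0464]] [ 1.    -0.018  0.572 -0.047]
wrist wa [ 0.4166 -0.0863  0.0294]
wrist wb [0.6891 0.2686 0.0294]
top scale [0.6284 0.0196 1.123 ]
top press 31 [0.5326 0.139  0.032 ]
top lid 41 [0.6266 0.149  0.0349]
top brewer [0.629  0.0203 0.03  ] 0.1342
top scoop 268 x 0.5634 0.6477 bowl y -0.1097 -0.0785 handle yaw 2.57
top wb [0.6909 0.2675 0.0295]
scene scale [ 0.6191  0.0275 -2.902 ]
scene press 39 [0.5322 0.1418 0.031 ]
scene lid 43 [0.6251 0.152  0.0349]
scene brewer [0.6288 0.0223 0.03  ] 0.1344
scene scoop 61 x 0.5691 0.6393 bowl y -0.1039 -0.0792 handle yaw 7.68
scene wa [ 0.4181 -0.0859  0.0295]
scene wb [0.6906 0.2702 0.0296]
```

```bash
python3 -m jog '{"slide":[[-0.005,0,0],[-0.01,0,0],[-0.005,0,0],[0,0,0],[0,0,0],[0,0,0],[0,0,0],[0,0,0],[0,0,0],[0,0,0]],"angular":[[0,0,0],[0,0,0],[0,0,0],[0,0,0],[0,0,0],[0,0,0],[0,0,0],[0,0,0],[0,0,0],[0,0,0]]}'; python3 -c "
from cell import r
print(r.job_done())"
```

```text
time: 44.78
tcp_pos: [0.4247, -0.0958, 0.2077]
orientation: [89.6, 76.0, 0.8]
wrist_force: [-0.1, -0.7, 0.5]
grip_width: 0.0346
the job is handed in; nothing more can be done
None
```

The scale is set up and I handed the job in at about 45 s, with the arm clear of everything. I did it in the order asked:
- **Cup:** the blue cup stands on the plate.
- **Brewer:** it is seated on the cup.
- **Press:** it is to the left, level with the display.
- **Lid:** the black-knob lid is behind the press, level with the cup.
- **Scoop:** it is to the right, bowl level with the cup and handle to the front.

Last checks, in the scale's frame, from the top camera unless noted:

| Item | Result | Target |
|---|---|---|
| Brewer (on the cup) | within 1 mm of the plate centre; rim at about 134 mm in all three cameras, against 135 mm if fully seated | plate centre, level |
| Press | (-94, +121) mm, about 29 mm clear | (-95, +122) mm |
| Lid | (+1, +129) mm, about 30 mm clear | (0, +129) mm |
| Scoop bowl | (-1, -114) mm, about 30 mm clear; handle yaw 1.2° (wrist camera), scale's yaw 1.1° | (0, -113) mm, parallel |

- **Left alone:** both white cups measured where they started. The tamper, shaker and the red and pink lids look undisturbed in the last pictures, but I did not measure them again.
- **Disagreements:** the cameras differ by about 2–3 mm. The top camera gave the scoop's handle yaw as 2.6°. The scene camera's fits of the scale outline and scoop yaw were poor, so I discarded them.

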